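# Snap the retaining clip onto the rotator's drive spindle

### The job

Pick up the push fork from the blue mat, straddle the tail of the orange clip with its prongs and push the clip across the deck onto the spindle's groove until it snaps in. Keep pressing it home with the fork at about 13 N for half a second, never with more than 20 N, and never touch the clip with the gripper. Then lay the fork back flat on the blue mat, leaving the beaker, bottle and jar alone.

Things in the scene. Friction and masses are not known exactly. Their poses are not given: they have to be found in the camera images.
- fork_grip (a point): Push fork (up to 220 g): centre of its grip, a green upright fin 60 long (x), 14 wide (y), 40 tall, grasped across its width from above; 28 above the flat underside, 22 above a 32 wide steel plate. +x to the prongs: two, 8 wide, 35 long, 16 apart, tips 67 to 89 ahead, not reported. A push over 3 N drives the prong head back against its stop, 0 to 10 of lost motion, tips then 67 to 79 ahead.
- clip_seat (a point): Orange plastic split clip, 36 g, 6 thick, 34 wide, loose and flat on the deck: middle of its round seat, 3 above its underside. +x points out of the open mouth, z up. Two springy arms reach to x = 11; their inward noses (radius 3, centres at x = 7, y = +-11) leave 16 clear. The back bar's inner face is at x = -10.3.
- clip_back (a point): Middle of the clip's flat rear face, 18 behind its seat, same axes; the face is 34 wide (y) and 6 tall. A tail 10 wide with a rounded end sticks out of its middle, 18 backwards (-x); the prongs straddle the tail and push on the face at both sides of it.
- groove (a point): Point on the spindle's vertical axis, 3 above the deck: where the clip's seat is when home. Groove: diameter 20, from the deck to 8.5 above it; head over it: diameter 28, ends 34.5 above the deck. Noses meet the shaft with the seat about 14 from the axis (farther if off-centre), snap past it at about 7 under some 7 to 14 N of push; then push on until the back bar bottoms on the shaft.
- deck (a point): Middle of the flat top of the fixed white drive unit, 45 above the bench, 220 (x) by 150 (y), z up. The spindle stands 50 ahead (+x) of this point; the clip waits on the -x side of the spindle, its mouth roughly facing it.
- mat_top (a point): Middle of the upper face of the fixed blue mat, 220 (x) by 150 (y), 4 thick, on the bench. The fork starts on it.
- beaker: Empty glass beaker, radius 35, 80 tall; origin at the centre of its underside. Leave alone.
- amber_bottle: Amber glass bottle with blue cap, radius 32, 100 tall; origin at the centre of its underside. Leave alone.
- jar: Glass jar with white cap, radius 30, 70 tall; origin at the centre of its underside. Leave alone.
Not all that is in view belongs to the job. What is shaped like the part that bears fork_grip but purple or red is not meant.

How it is judged:
By the outcome, as a careful person would: the job done as asked, in the order asked, and still so for the second after the job is handed in, with the robot touching nothing.
It also fails if it takes over 72 s, if anything falls off the work surface, if the arm or the gripper's body presses on something with over 40 N, if the wrist force passes 120 N, or if a joint passes its speed limit or range.

### The arm

A 7-joint arm with a two-finger parallel gripper is mounted at the origin on the work surface. World frame = base frame: x ahead of the robot, y to its left, z up, the work surface at z = 0. Lengths are in m, angles in rad, forces in N, time in s.
With the tool pointing down it reaches from about 0.35 to 0.9 m from the base axis. Payload 8.1 kg.
Tool frame: the origin (TCP) lies between the finger pads; the fingertips stand 25 mm ahead of it and the grasp point (between the pads) lies 6 mm ahead of it; z points along the fingers, y is the direction in which the jaws open and shut (so a half turn about z gives the same grasp; the last joint's range is limited). The gripper opens to 92 mm and grips with 3 to 60 N. Pads are 19 mm wide; open, the fingers measure 130 mm over their backs; the gripper's body (75 mm by 190 mm) begins 47 mm behind the grasp point.
Start: joints at [-1.408, 0.434, 0.025, 1.573, -0.012, 1.134, -0.075], TCP at [0.164, 0.603, 0.252] pointing down, gripper open.
Joint ranges: [-2.62, 2.62], [-0.44, 2.09], [-1.27, 1.32], [0.08, 2.57], [-1.32, 4.46], [0.12, 2], [-2.74, 2.74]. Speed limits (rad/s): [2.22, 2.22, 3.01, 3.01, 3.14, 3.14, 3.14].

### API

Orientations are given as a unit quaternion [w, x, y, z].
In Python, from plant import arm gives the robot as it stands. The module is installed in compiled form; this text tells all that it offers.
- The arm moves only by the tool move_arm, never from a script. Its argument "steps" is one flat list of numbers, 6 for each row, row after row: the shift along the tool's x, y, z in units of 15 cm (1.0 is 15 cm), then the turn, a rotation vector about the tool's x, y, z in units of pi rad (1.0 is pi rad). A call has 1 to 12 rows; each row shifts and turns the pose as measured when the row begins, along the tool's axes as they then stand; what a row does not reach is not made up. A row lasts 1/8 s, in which the tool goes at most 62.5 mm and 10.7 degrees, less where a joint would pass 70% of its speed; a pose out of reach is approached as far as the arm can. A call with a number of a shift or a turn outside -1 to 1 is refused whole. A call with a gripper value outside its range is refused whole. "hand" is the closure, from -1 (fully open) to 1 (shut), set as the call begins (left out, the last holds). The fingers move at their own pace and stop on an object; "force" is the grip in N (left out, the last holds). Time passes only in rows, so rows that do not move let the fingers close. It gives the time, the measured TCP pose, the force and the opening at its end, in the units of the state.
- arm.get_obs(): the state, without advancing time (a new reading comes with each control period).
- arm.camera(name): name is "scene" or "top"; returns (picture, depth): 480x640x3 uint8, blue, green, red; 480x640 float32, m along the optical axis (not along the pixel's ray), 0 where there is no reading.
- arm.camera_model(name): a dict with "vfov" (degrees; the focal length in pixels is half the picture's height over the tangent of half this angle, whatever the lens; pixels are square), "cx", "cy" (the principal point, pixels), "D" ([k1, k2, p1, p2, k3] as OpenCV has them; the pictures are not rectified), "world_to_cam" (4x4, takes a point from world to camera coordinates). Camera axes: x right, y up, looking along -z (the intrinsics and any distortion apply to the point x, -y, -z); pixel columns grow to the right and rows downward; lengths in m; the calibration is good to about 2 mm. A picture is of the moment at which its call begins. camera_model takes no time and is no camera call.
- arm.sign_off(): hands the job in, once; it reports no verdict.
Trained networks look in the newest picture that a camera, given by its name, has taken for a name from the list of things; names that differ only in an ending like _2 or _b are one class to them, and where a whole thing is asked for, a point or a joint stands for the part that bears it (a point fixed in the world has none). Each returns a list of dicts, best first, with "confidence" (0 to 1); they miss things now and then, are a little off and sometimes report something else, mostly with a low value. They report only what shows in the picture. A call takes as long as a camera call. They do not tell look-alikes from the thing itself.
- arm.search_frame(camera, name): "point" ([x, y, z] in m, in world coordinates, good to about 4 mm: the middle of the surface that is visible of it).
- arm.masks_of(camera, name): "mask" (480x640 bool, what is visible of it).
The state is a dict: "t": time; "q": joint angles; "qvel": joint speeds; "effort": joint torques, N m; "position": TCP position; "ee_rot": TCP orientation; "ft_force": force on the tool from outside, world axes, zero at the start; "wrist_torque": the same for the moment, N m; "finger_gap": finger opening in m.
Only numpy, scipy, OpenCV 4.12 (cv2) and the standard library are available. Lean on these libraries where they do the work, as an engineer would, in place of code of your own. Each camera call takes 0.05 s, during which the arm holds its last target. There are 200 camera calls.

## Working session

There is one attempt and no reset: what is moved stays moved. The work goes in short steps, Python scripts to look and compute and a tool call to move; the robot and the scene stay as the last step left them, time stands still between calls to the robot, and variables do not carry over. Pictures are saved under pics/ and viewed, about 8 in all and at most 12, crops included, and the job is handed in when it is done.

Besides the shell and the picture viewer there is one more tool, called after "Call:" by a JSON object that holds its "fn" and its "kwargs", one argument or row to a line. move_arm: Moves the arm, as the interface text tells. Shifts and turns lie within -1 to 1; 1 stands for 15 cm of shift or pi rad of turn. Its arguments: {"type":"object","properties":{"steps":{"type":"array","items":{"type":"number","minimum":-1,"maximum":1}},"hand":{"type":"number"},"force":{"type":"number"}},"required":["steps"]}

```bash
mkdir -p pics; cat > h.py <<'E'
import numpy as np, cv2
from plant import arm
from scipy.spatial.transform import Rotation as R
def K(n):
    m=arm.camera_model(n); f=240/np.tan(np.radians(m['vfov'])/2)
    return np.array([[f,0,m['cx']],[0,f,m['cy']],[0,0,1.]]),np.array(m['D'],float),np.array(m['world_to_cam'])
def unproj(n,uv,d):
    k,D,W=K(n); uv=np.array(uv,float).reshape(-1,1,2); p=cv2.undistortPoints(uv,k,D)[:,0]
    d=np.ravel(d); c=np.c_[p[:,0]*d,-p[:,1]*d,-d,np.ones(len(d))]
    return (c@np.linalg.inv(W).T)[:,:3]
def onplane(n,uv,z):
    a=unproj(n,uv,np.ones(len(uv))); W=np.linalg.inv(K(n)[2]); o=W[:3,3]
    r=a-o; return o+r*((z-o[2])/r[:,2])[:,None]
def proj(n,P):
    k,D,W=K(n); c=np.c_[np.array(P).reshape(-1,3),np.ones(len(np.array(P).reshape(-1,3)))]@W.T
    c=c[:,:3]*[1,-1,-1]; return cv2.projectPoints(c,np.zeros(3),np.zeros(3),k,D)[0][:,0]
def pose():
    o=arm.get_obs(); w,x,y,z=o['ee_rot']; return np.array(o['position']),R.from_quat([x,y,z,w]).as_matrix(),o
E
python3 - <<'E'
from h import *
for n in ('scene','top'):
    p,d=arm.camera(n); cv2.imwrite(f'pics/{n}0.png',p); np.savez(f'{n}0.npz',p=p,d=d)
    print(n,arm.camera_model(n))
    for t in ('fork_grip','clip_seat','clip_back','groove','deck','mat_top','beaker','amber_bottle','jar'):
        print(t,[(np.round(r['point'],3).tolist(),round(r['confidence'],2),proj(n,r['point']).round().tolist()) for r in arm.search_frame(n,t)])
print(arm.get_obs())
E
```

```text
scene {'vfov': 55.79586760448412, 'cx': 319.2825782423578, 'cy': 233.3207784766892, 'D': array([-0.00126421,  0.        ,  0.        ,  0.        ,  0.        ]), 'world_to_cam': array([[ 0.851918  ,  0.52367057, -0.00220524, -0.48086446],
       [-0.30182342,  0.49444509,  0.81512372,  0.11797261],
       [ 0.42794667, -0.69375297,  0.57928272, -1.2524227 ],
       [ 0.        ,  0.        ,  0.        ,  1.        ]])}
fork_grip [([0.832, 0.208, 0.01], 0.74, [[467.0, 243.0]]), ([0.625, 0.364, 0.015], 0.63, [[409.0, 188.0]]), ([0.342, 0.158, 0.013], 0.6, [[279.0, 195.0]])]
clip_seat [([0.569, -0.169, 0.049], 0.52, [[275.0, 284.0]]), ([0.613, -0.196, 0.043], 0.44, [[285.0, 304.0]])]
clip_back [([0.57, -0.17, 0.054], 0.77, [[275.0, 283.0]])]
groove [([0.61, -0.194, 0.044], 0.95, [[285.0, 302.0]])]
deck [([0.608, -0.192, 0.047], 0.56, [[285.0, 300.0]])]
mat_top [([0.589, 0.141, 0.005], 0.63, [[359.0, 227.0]])]
beaker [([0.491, 0.408, 0.056], 0.59, [[372.0, 157.0]]), ([0.588, 0.142, 0.002], 0.4, [[358.0, 228.0]])]
amber_bottle [([0.575, -0.448, 0.066], 0.92, [[164.0, 387.0]]), ([0.614, 
[... 1285 characters left out ...]
0, 'q': array([-1.40762223,  0.434436  ,  0.02499734,  1.5731755 , -0.01160057,
        1.13397861, -0.07511188]), 'qvel': array([ 6.92602942e-05, -2.40459514e-04,  4.29567977e-04, -4.13908921e-04,
        1.06704014e-03, -1.67864744e-03,  1.53291987e-03]), 'effort': array([ 9.45663737e-05, -6.67668056e+01,  9.84265991e-01, -3.14804006e+01,
       -6.07592217e-02,  3.28020367e-02,  3.03392903e-05]), 'position': array([0.16419121, 0.60308234, 0.2517911 ]), 'ee_rot': array([8.49227938e-06, 1.32543033e-01, 9.91177249e-01, 7.34638141e-05]), 'ft_force': array([-0.46379308, -0.62423989,  0.34719051]), 'wrist_torque': array([ 0.01986069, -0.05549319, -0.04718145]), 'finger_gap': 0.0920480812822946}
```

View pics/top0.png

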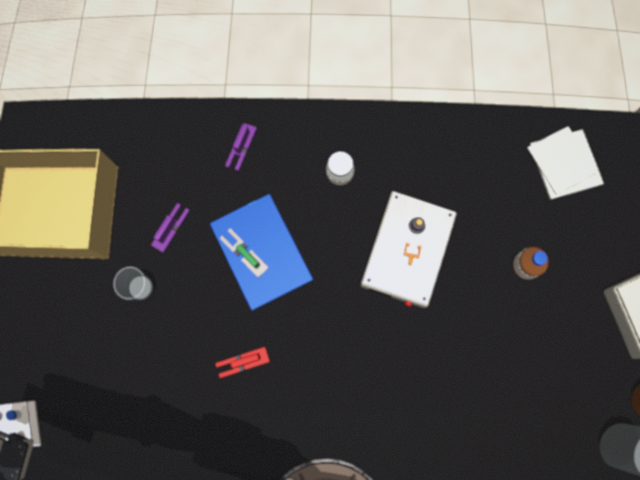

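View pics/scene0.png

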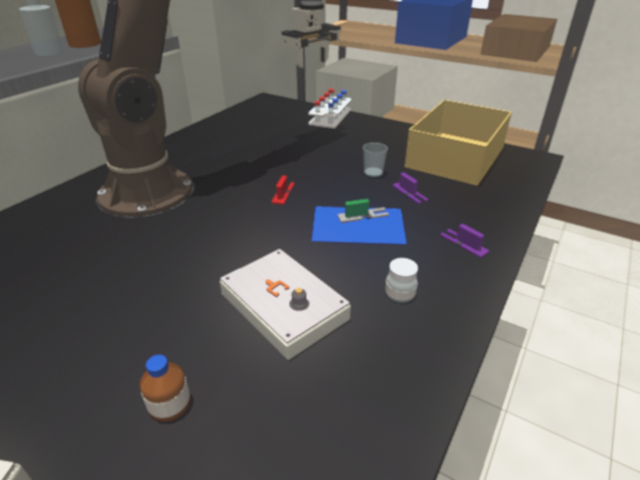

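Top view: green fork on the blue mat at (246,253), prongs towards (225,232). Its look-alikes are purple at (240,146) and (170,227) and red at (243,362). Only the green one on the mat fits. The clip is at (411,253) with its tail towards (405,263), and the spindle is at (417,225). I'll confirm in one crop and measure.

```bash
python3 - <<'E'
from h import *
z=np.load('top0.npz'); p,d=z['p'],z['d']
a=cv2.resize(p[190:315,205:315],None,fx=5,fy=4.5*1,interpolation=2)[:,:400]
s=np.load('scene0.npz')['p']
A=cv2.resize(p[205:295,200:290],(400,400),interpolation=2); B=cv2.resize(p[200:290,370:460],(400,400),interpolation=2)
cv2.imwrite('pics/crop1.png',np.hstack([A,B]))
def mask(im,lo,hi): return cv2.inRange(cv2.cvtColor(im,cv2.COLOR_BGR2HSV),lo,hi)
def pts(n,m,im,d,zz=None):
    v,u=np.nonzero(m); uv=np.c_[u,v]
    return uv, (unproj(n,uv,d[v,u]) if zz is None else onplane(n,uv,zz))
for n in('top','scene'):
    z=np.load(n+'0.npz'); p,d=z['p'],z['d']
    for name,lo,hi,zz in (('green',(45,100,40),(85,255,255),.054),('orange',(5,120,120),(20,255,255),.051),('blue',(105,150,80),(125,255,255),.004)):
        m=mask(p,lo,hi); nn,l,st,c=cv2.connectedComponentsWithStats(m)
        for i in range(1,nn):
            if st[i,4]<15: continue
            uv,P=pts(n,l==i,p,d); P2=onplane(n,uv,zz)
            r=cv2.minAreaRect((P2[:,:2]*1000).astype(np.float32))
            print(n,name,st[i].tolist(),c[i].round(1),'depthmed',np.median(P,0).round(4),'z5/95',np.percentile(P[:,2],[5,95]).round(3),'rect',np.round(r[0],1),np.round(r[1],1),round(r[2],1))
E
```

```text
top green [237, 245, 21, 22, 138] [246.4 254.7] depthmed [0.5581 0.1847 0.0512] z5/95 [0.047 0.055] rect [554.8 180.8] [59.  12.1] 47.0
top orange [4, 167, 32, 6, 46] [ 18.2 168. ] depthmed [0.7646 0.7686 0.0067] z5/95 [0.003 0.013] rect [750.2 738.6] [11.9 82.3] 6.7
top orange [42, 166, 27, 3, 40] [ 55.3 167.6] depthmed [0.7646 0.6671 0.007 ] z5/95 [0.003 0.014] rect [751.3 645.8] [66.   4.9] 90.0
top orange [522, 248, 25, 27, 336] [531.3 262.9] depthmed [ 0.5437 -0.4231  0.0719] z5/95 [0.064 0.081] rect [ 554.8 -437.1] [58.3 49.3] 26.9
top orange [405, 252, 14, 12, 51] [411.  256.8] depthmed [ 0.5624 -0.1682  0.0519] z5/95 [0.048 0.056] rect [ 557.  -168.3] [29.1 21.4] 78.0
top blue [210, 194, 103, 116, 5844] [262.9 251.2] depthmed [0.5756 0.1514 0.005 ] z5/95 [0.   0.01] rect [575.7 160.6] [223.1 154.3] 28.3
top blue [533, 252, 14, 13, 132] [539.3 257.9] depthmed [ 0.5539 -0.4343  0.101 ] z5/95 [0.096 0.105] rect [ 572.9 -469.8] [25.6 31. ] 43.5
top blue [7, 412, 8, 7, 45] [ 10.8 414.8] depthmed [0.1895 0.679  0.0788] z5/95 [0.076 0.083] rect [180.3 721.6] [13.7 18.6] 5.5
scene gr
[... 276 characters left out ...]
scene orange [296, 289, 6, 4, 17] [298.3 290.5] depthmed [ 0.6348 -0.1858  0.0778] z5/95 [0.076 0.079] rect [ 618.1 -161.3] [9.4 8.2] 31.4
scene orange [141, 366, 41, 32, 824] [161.1 383.1] depthmed [ 0.5716 -0.4497  0.0695] z5/95 [0.062 0.079] rect [ 554.2 -436.9] [59.2 51.2] 52.1
scene blue [404, 0, 59, 7, 256] [435.2   1.9] depthmed [0.3343 1.2638 0.334 ] z5/95 [0.333 0.335] rect [-388.4 3400.4] [512.3 303.1] 30.8
scene blue [312, 206, 95, 38, 2616] [357.9 227.4] depthmed [0.5926 0.1424 0.0024] z5/95 [0.    0.004] rect [579.7 156.2] [220.8 154.3] 28.5
scene blue [146, 355, 21, 21, 348] [156.5 364.5] depthmed [ 0.5608 -0.4394  0.0985] z5/95 [0.09 0.1 ] rect [ 485.1 -398.2] [32.7 44.6] 47.0
```

View pics/crop1.png

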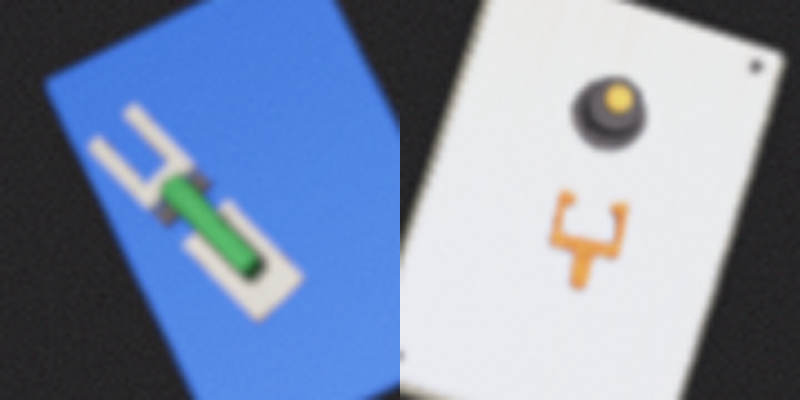

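The crop confirms it: green fin, steel prongs pointing up-left at about 47°. Next I'll fit the clip, spindle and deck models, and plan the approach.

```bash
cat >> h.py <<'E'
from scipy.optimize import minimize
def clip_pts():
    # outline samples of clip, clip frame, mm
    g=np.stack(np.meshgrid(np.arange(-40,16,1.),np.arange(-22,22.1,1.)),-1).reshape(-1,2); x,y=g.T
    bar=(x>-18)&(x<-10.3)&(abs(y)<17); tail=(x>-36)&(x<=-18)&(abs(y)<5)
    arms=(x>=-10.3)&(x<11)&(abs(y)<17)&(abs(y)>12); nose=(x-7)**2+(abs(y)-11)**2<9
    return g,(bar|tail|arms|nose)
def fitclip(n,p,z=.051,x0=(566,-170,-15)):
    b,g_,r=[c.astype(float) for c in cv2.split(cv2.GaussianBlur(p,(0,0),.6))]
    w=np.clip((r-b)/90-.3,-.3,1)
    g,m=clip_pts(); sg=np.where(m,1,-.7)
    def f(v):
        c,s=np.cos(np.radians(v[2])),np.sin(np.radians(v[2]))
        P=np.c_[v[0]+g[:,0]*c-g[:,1]*s,v[1]+g[:,0]*s+g[:,1]*c]/1000
        q=proj(n,np.c_[P,np.full(len(P),z)]).astype(np.float32)
        return -np.mean(sg*cv2.remap(w.astype(np.float32),q[:,:1].copy(),q[:,1:].copy(),1)[:,0])
    best=min((minimize(f,(x0[0]+dx,x0[1]+dy,x0[2]+a),method='Nelder-Mead',options=dict(initial_simplex=np.array([[0,0,0],[5,0,0],[0,5,0],[0,0,10]])+[x0[0]+dx,x0[1]+dy,x0[2]+a])) for a in(-20,0,20) for dx in(-6,6) for dy in (-6,6)),key=lambda r:r.fun)
    return best.x,best.fun
def rows(dst,hd,n,start=None,h0=None):
    "straight path in n rows to dst (m) with heading hd deg (tool x); prints numbers for move_arm"
    P,M,_=pose(); P=P if start is None else np.array(start); h=np.degrees(np.arctan2(M[1,0],M[0,0])) if h0 is None else h0
    dh=(hd-h+180)%360-180; D=(np.array(dst)-P)/n; out=[]
    for i in range(n):
        a=np.radians(h+dh*i/n); X=np.array([np.cos(a),np.sin(a),0]); Y=np.array([np.sin(a),-np.cos(a),0])
        out+=[D@X/.15,D@Y/.15,-D[2]/.15,0,0,-dh/n/180]
    print('P',P.round(4),'h',round(h,2),'dist/row mm',round(np.linalg.norm(D)*1000,1),'deg/row',round(dh/n,2)); print(np.round(out,3).tolist())
E
python3 - <<'E'
from h import *
for n in('top','scene'):
    z=np.load(n+'0.npz'); p,d=z['p'],z['d']
    print(n,'clip',fitclip(n,p))
    hsv=cv2.cvtColor(p,cv2.COLOR_BGR2HSV)
    white=((hsv[...,1]<50)&(hsv[...,2]>150)).astype(np.uint8)
    nn,l,st,c=cv2.connectedComponentsWithStats(white)
    seed=proj(n,[[.60,-.22,.045]]).round().astype(int)[0]; i=l[seed[1],seed[0]]
    v,u=np.nonzero(l==i); P=unproj(n,np.c_[u,v],d[v,u]); k=P[:,2]>.038
    Q=onplane(n,np.c_[u,v][k],.045)[:,:2]*1000
    r=cv2.minAreaRect(Q.astype(np.float32)); print('deck',i,st[i],r)
    # spindle dark px
    u0,v0=proj(n,[[.626,-.185,.07]])[0].round().astype(int)
    H=hsv[v0-16:v0+17,u0-16:u0+17]; dk=(H[...,2]<130).astype(np.uint8)
    nn,l,st,c=cv2.connectedComponentsWithStats(dk)
    print([ (s.tolist(),(cc+[u0-16,v0-16]).round(1).tolist(), onplane(n,[cc+[u0-16,v0-16]],.0795).round(4).tolist(),onplane(n,[cc+[u0-16,v0-16]],.065).round(4).tolist()) for s,cc in zip(st[1:],c[1:]) if s[4]>20])
    for zz in(.045,.0795):print(zz,proj(n,[[.62,-.19,zz]]))
a=.128
rows((.555,.181,.11),47,12)
E
```

```text
top clip (array([ 578.49555043, -172.38204255,  -10.57996944]), np.float64(-0.2726099019821194))
deck 4 [ 362  192   94  114 6451] ((581.544921875, -166.55995178222656), (148.45773315429688, 217.52198791503906), 72.35621643066406)
[([6, 9, 16, 15, 137], [416.0, 226.1], [[0.6212, -0.1765, 0.0795]], [[0.6246, -0.1785, 0.065]])]
0.045 [[420.03414648 230.4325613 ]]
0.0795 [[422.38071022 226.83605776]]Traceback (most recent call last):
  File "<stdin>", line 4, in <module>
  File "h.py", line 35, in fitclip
    best=min((minimize(f,(x0[0]+dx,x0[1]+dy,x0[2]+a),method='Nelder-Mead',options=dict(initial_simplex=np.array([[0,0,0],[5,0,0],[0,5,0],[0,0,10]])+[x0[0]+dx,x0[1]+dy,x0[2]+a])) for a in(-20,0,20) for dx in(-6,6) for dy in (-6,6)),key=lambda r:r.fun)
  File "h.py", line 35, in <genexpr>
    best=min((minimize(f,(x0[0]+dx,x0[1]+dy,x0[2]+a),method='Nelder-Mead',options=dict(initial_simplex=np.array([[0,0,0],[5,0,0],[0,5,0],[0,0,10]])+[x0[0]+dx,x0[1]+dy,x0[2]+a])) for a in(-20,0,20) for dx in(-6,6) for dy in (-6,6)),key=lambda r:r.fun)
              ~~~~~~~~^^^^^^^^^^^^^^^^^^^^^^^^^^^^^^^^^^^^^^^^^^^^^^^^^^^^^^^^^^^^^^^^^^^^^^^^^^^^^^^^^^^^^^^^^^^^^^^^^^^^^^^^^^^^^^^^^^^^^^^^^^^^^^^^^^^^^^^^^^^^^^^^^^^^^^^^^^^
    res = _minimize_neldermead(fun, x0, args, callback, bounds=bounds,
                               **options)
    fxr = func(xr)
    fx = function(np.copy(x), *(wrapper_args + args))
  File "h.py", line 33, in f
    q=proj(n,np.c_[P,np.full(len(P),z)]).astype(np.float32)
      ~~~~^^^^^^^^^^^^^^^^^^^^^^^^^^^^^^
  File "h.py", line 15, in proj
    k,D,W=K(n); c=np.c_[np.array(P).reshape(-1,3),np.ones(len(np.array(P).reshape(-1,3)))]@W.T
          ~^^^
  File "h.py", line 5, in K
    m=arm.camera_model(n); f=240/np.tan(np.radians(m['vfov'])/2)
ValueError: time passes only in moves, steps and waits
```

```bash
sed -i 's/^def K(n):/import functools\n@functools.lru_cache\ndef K(n):/' h.py
python3 - <<'E'
from h import *
for n in('top','scene'):
  try:
    z=np.load(n+'0.npz'); p,d=z['p'],z['d']
    print(n,'clip',fitclip(n,p))
    hsv=cv2.cvtColor(p,cv2.COLOR_BGR2HSV)
    white=((hsv[...,1]<50)&(hsv[...,2]>150)).astype(np.uint8)
    nn,l,st,c=cv2.connectedComponentsWithStats(white)
    seed=proj(n,[[.60,-.22,.045]]).round().astype(int)[0]; i=l[seed[1],seed[0]]
    v,u=np.nonzero(l==i); P=unproj(n,np.c_[u,v],d[v,u]); k=P[:,2]>.040
    Q=onplane(n,np.c_[u,v][k],.045)[:,:2]*1000
    r=cv2.minAreaRect(Q.astype(np.float32)); print('deck',i,st[i],r)
    u0,v0=proj(n,[[.626,-.182,.07]])[0].round().astype(int)
    H=hsv[v0-16:v0+17,u0-16:u0+17]; dk=(H[...,2]<130).astype(np.uint8)
    nn,l,st,c=cv2.connectedComponentsWithStats(dk)
    print('pred at deck est',proj(n,[[.629,-.182,z] for z in(.045,.0535,.0795)]))
    print([(s.tolist(),(cc+[u0-16,v0-16]).round(1).tolist(), onplane(n,[cc+[u0-16,v0-16]],.065).round(4).tolist()) for s,cc in zip(st[1:],c[1:]) if s[4]>20])
  except Exception as e: print(e)
rows((.555,.181,.11),47,12)
E
```

```text
top clip (array([ 578.49555043, -172.38204255,  -10.57996944]), np.float64(-0.2726099019821194))
deck 4 [ 362  192   94  114 6451] ((581.58642578125, -166.55978393554688), (148.4195556640625, 217.47930908203125), 72.3922348022461)
pred at deck est [[416.34407344 226.31705254]
 [416.88644118 225.42300536]
 [418.58893812 222.61560751]]
[([7, 9, 16, 15, 137], [416.0, 226.1], [[0.6246, -0.1785, 0.065]])]
scene clip (array([ 583.07406329, -175.83994997,  -11.38882331]), np.float64(-0.1967093902381113))
deck 19 [ 220  249  130   98 6167] ((590.2405395507812, -174.3557586669922), (150.63243103027344, 220.83795166015625), 72.3532943725586)
pred at deck est [[297.23392816 301.61445232]
 [297.09214342 298.21932779]
 [296.64777637 287.5781308 ]]
[([11, 16, 19, 17, 235], [298.7, 300.3], [[0.6415, -0.1947, 0.065]])]
P [0.1642 0.6031 0.2518] h 164.77 dist/row mm 49.4 deg/row -9.81
[-0.271, -0.169, 0.079, 0.0, 0.0, 0.055, -0.296, -0.121, 0.079, 0.0, 0.0, 0.055, -0.312, -0.068, 0.079, 0.0, 0.0, 0.055, -0.319, -0.014, 0.079, 0.0, 0.0, 0.055, -0.317, 0.041, 0.079, 0.0, 0.0, 0.055, -0.305, 0.094, 0.079, 0.0, 0.0, 0.055, -0.285, 0.145, 0.079, 0.0, 0.0, 0.055, -0.256, 0.191, 0.079, 0.0, 0.0, 0.055, -0.22, 0.232, 0.079, 0.0, 0.0, 0.055, -0.177, 0.266, 0.079, 0.0, 0.0, 0.055, -0.129, 0.292, 0.079, 0.0, 0.0, 0.055, -0.077, 0.31, 0.079, 0.0, 0.0, 0.055]
```

Call:
{"fn": "move_arm", "kwargs": {
  "steps": [-0.271,-0.169,0.079,0,0,0.055,-0.296,-0.121,0.079,0,0,0.055,-0.312,-0.068,0.079,0,0,0.055,-0.319,-0.014,0.079,0,0,0.055,-0.317,0.041,0.079,0,0,0.055,-0.305,0.094,0.079,0,0,0.055,-0.285,0.145,0.079,0,0,0.055,-0.256,0.191,0.079,0,0,0.055,-0.22,0.232,0.079,0,0,0.055,-0.177,0.266,0.079,0,0,0.055,-0.129,0.292,0.079,0,0,0.055,-0.077,0.31,0.079,0,0,0.055],
  "hand": -1
}}

```text
t: 2.5
position: [0.5497, 0.1623, 0.106]
ee_rot: [-0.004, 0.931, 0.364, 0.004]
ft_force: [0.9, 1.1, -0.0]
finger_gap: 0.0917
```

```bash
python3 - <<'E'
from h import *
rows((.557,.179,.07),47,4)
rows((.557,.179,.040),47,2,start=(.557,.179,.07),h0=47)
E
```

```text
P [0.5497 0.1623 0.106 ] h 42.73 dist/row mm 10.1 deg/row 1.07
[0.028, -0.012, 0.06, 0.0, 0.0, -0.006, 0.028, -0.012, 0.06, 0.0, 0.0, -0.006, 0.028, -0.011, 0.06, 0.0, 0.0, -0.006, 0.028, -0.011, 0.06, 0.0, 0.0, -0.006]
P [0.557 0.179 0.07 ] h 47 dist/row mm 15.0 deg/row 0.0
[0.0, 0.0, 0.1, 0.0, 0.0, 0.0, 0.0, 0.0, 0.1, 0.0, 0.0, 0.0]
```

Call:
{"fn": "move_arm", "kwargs": {
  "steps": [0.055,-0.023,0.12,0,0,-0.012,0.055,-0.023,0.12,0,0,-0.012,0,0,0,0,0,0]
}}

```text
t: 2.88
position: [0.5588, 0.1769, 0.068]
ee_rot: [-0.003, 0.917, 0.399, 0.004]
ft_force: [0.5, -0.6, 0.7]
finger_gap: 0.0916
```

```bash
python3 - <<'E'
from h import *
P,M,_=pose();print(M.round(4))
rows((.557,.179,.040),47,3)
p,d=arm.camera('top');q,_=arm.camera('scene')
u,v=proj('top',[.557,.179,.05])[0].astype(int);a,b=proj('scene',[.557,.179,.05])[0].astype(int)
cv2.imwrite('pics/g1.png',np.hstack([cv2.resize(p[v-45:v+45,u-45:u+45],(400,400)),cv2.resize(q[b-45:b+45,a-45:a+45],(400,400))]))
E
```

```text
[[ 0.6822  0.7311  0.0043]
 [ 0.7311 -0.6822  0.0082]
 [ 0.0089 -0.0025 -1.    ]]
P [0.5588 0.1769 0.068 ] h 46.98 dist/row mm 9.4 deg/row 0.01
[0.001, -0.006, 0.062, 0.0, 0.0, -0.0, 0.001, -0.006, 0.062, 0.0, 0.0, -0.0, 0.001, -0.006, 0.062, 0.0, 0.0, -0.0]
```

View pics/g1.png

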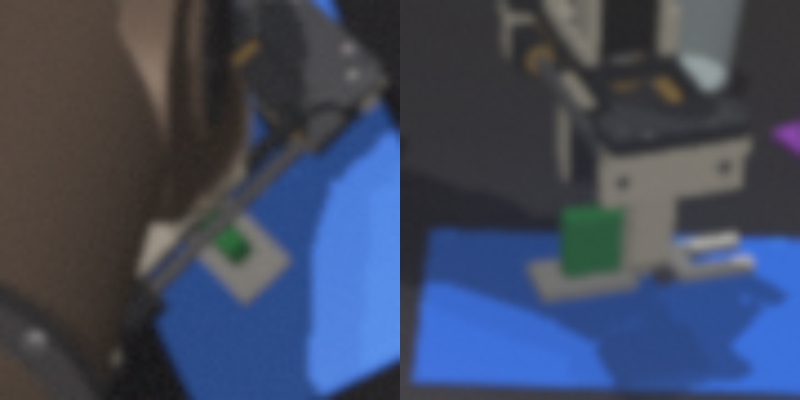

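Both views show the jaws straddling the fin, with the prongs pointing ahead along tool +x. Lowering and gripping.

Call:
{"fn": "move_arm", "kwargs": {
  "steps": [0,-0.006,0.07,-0.0008,-0.0028,0,0,-0.006,0.07,0,0,0,0,0,0.04,0,0,0,0,0,0,0,0,0]
}}

```text
t: 3.48
position: [0.5576, 0.1791, 0.0416]
ee_rot: [0.0, 0.917, 0.399, 0.001]
ft_force: [0.3, 0.4, 0.6]
finger_gap: 0.0917
```

```bash
python3 - <<'E'
from h import *
P,M,o=pose();print(P.round(4),M.round(4),o['ft_force'])
E
```

```text
[0.5576 0.1791 0.0416] [[ 6.822e-01  7.311e-01  2.400e-03]
 [ 7.311e-01 -6.822e-01  9.000e-04]
 [ 2.300e-03  1.100e-03 -1.000e+00]] [0.26190554 0.41920052 0.58633298]
```

Call:
{"fn": "move_arm", "kwargs": {
  "steps": [0,0,0.014,0,0,0,0,0,0,0,0,0,0,0,0,0,0,0,0,0,0,0,0,0,0,0,0,0,0,0,0,0,0,0,0,0],
  "hand": 1,
  "force": 50
}}

```text
t: 4.22
position: [0.5583, 0.1789, 0.0401]
ee_rot: [0.0, 0.917, 0.398, 0.002]
ft_force: [0.6, -0.0, -0.2]
finger_gap: 0.0362
```

Call:
{"fn": "move_arm", "kwargs": {
  "steps": [0,0,0,0,0,0,0,0,0,0,0,0,0,0,0,0,0,0,0,0,0,0,0,0,0,0,0,0,0,0]
}}

```text
t: 4.85
position: [0.5581, 0.1791, 0.0401]
ee_rot: [-0.0, 0.917, 0.398, 0.002]
ft_force: [-0.3, -0.6, -0.1]
finger_gap: 0.0134
```

```bash
python3 - <<'E'
from h import *
P,M,o=pose();print(P.round(4),M.round(4),o['ft_force'],o['finger_gap'])
E
```

```text
[0.5581 0.1791 0.0401] [[ 0.6825  0.7308  0.0033]
 [ 0.7308 -0.6826  0.0016]
 [ 0.0035  0.0013 -1.    ]] [-0.31066753 -0.62020128 -0.06502949] 0.013400726560342476
```

Call:
{"fn": "move_arm", "kwargs": {
  "steps": [0,0,-0.05,0,0,0,0,0,-0.35,0,0,0,0,0,-0.35,0,0,0,0,0,0,0,0,0]
}}

```text
t: 5.35
position: [0.5573, 0.1782, 0.1559]
ee_rot: [0.0, 0.917, 0.398, 0.001]
ft_force: [0.8, 0.3, -2.0]
finger_gap: 0.014
```

```bash
python3 - <<'E'
from h import *
P,M,o=pose();print(M.round(4),o['ft_force'],o['finger_gap'])
rows((.448,-.148,.15),-11,8)
E
```

```text
[[ 6.831e-01  7.303e-01  1.600e-03]
 [ 7.303e-01 -6.831e-01 -1.000e-04]
 [ 1.000e-03  1.200e-03 -1.000e+00]] [ 0.81764434  0.34224849 -2.03368069] 0.013967275645643642
P [0.5573 0.1782 0.1559] h 46.91 dist/row mm 43.0 deg/row -7.24
[-0.261, 0.119, 0.005, 0.0, 0.0, 0.04, -0.244, 0.151, 0.005, 0.0, 0.0, 0.04, -0.223, 0.181, 0.005, 0.0, 0.0, 0.04, -0.198, 0.207, 0.005, 0.0, 0.0, 0.04, -0.17, 0.23, 0.005, 0.0, 0.0, 0.04, -0.14, 0.25, 0.005, 0.0, 0.0, 0.04, -0.107, 0.266, 0.005, 0.0, 0.0, 0.04, -0.073, 0.277, 0.005, 0.0, 0.0, 0.04]
```

Call:
{"fn": "move_arm", "kwargs": {
  "steps": [-0.261,0.119,0.005,0,0,0.04,-0.244,0.151,0.005,0,0,0.04,-0.223,0.181,0.005,0,0,0.04,-0.198,0.207,0.005,0,0,0.04,-0.17,0.23,0.005,0,0,0.04,-0.14,0.25,0.005,0,0,0.04,-0.107,0.266,0.005,0,0,0.04,-0.073,0.277,0.005,0,0,0.04,0,0,0,0,0,0]
}}

```text
t: 6.48
position: [0.4372, -0.1549, 0.1451]
ee_rot: [0.0, 0.994, -0.109, -0.002]
ft_force: [0.3, -0.2, -2.6]
finger_gap: 0.0136
```

```bash
python3 - <<'E'
from h import *
P,M,o=pose();print(M.round(4),o['ft_force'],o['finger_gap'])
rows((.448,-.148,.092),-11,4)
E
```

```text
[[ 9.764e-01 -2.159e-01 -4.000e-03]
 [-2.160e-01 -9.764e-01 -3.000e-04]
 [-3.900e-03  1.200e-03 -1.000e+00]] [ 0.34033418 -0.20343254 -2.60497916] 0.01361482337767315
P [ 0.4372 -0.1549  0.1451] h -12.47 dist/row mm 13.7 deg/row 0.37
[0.015, -0.015, 0.088, 0.0, 0.0, -0.002, 0.015, -0.015, 0.088, 0.0, 0.0, -0.002, 0.015, -0.015, 0.088, 0.0, 0.0, -0.002, 0.015, -0.015, 0.088, 0.0, 0.0, -0.002]
```

Call:
{"fn": "move_arm", "kwargs": {
  "steps": [0.015,-0.015,0.09,0,0.0022,-0.002,0.015,-0.015,0.09,0,0,-0.002,0.015,-0.015,0.09,0,0,-0.002,0.015,-0.015,0.09,0,0,-0.002,0,0,0,0,0,0]
}}

```text
t: 7.1
position: [0.4485, -0.1437, 0.0851]
ee_rot: [0.0, 0.996, -0.092, -0.0]
ft_force: [-0.0, -0.6, -0.7]
finger_gap: 0.0138
```

```bash
python3 - <<'E'
from h import *
P,M,o=pose();print(P.round(4),M.round(4),o['ft_force'],o['finger_gap'],np.degrees(np.arctan2(M[1,0],M[0,0])))
C=[]
for n in('top','scene'):
    p,d=arm.camera(n); np.savez(n+'1.npz',p=p,d=d)
    print(n,fitclip(n,p,x0=(580,-174,-11)))
    u,v=proj(n,[.57,-.17,.05])[0].astype(int); C.append(cv2.resize(p[v-40:v+40,u-40:u+40],(400,400),interpolation=2)); print(u,v)
    t=P+M@np.array([.089,0,.0361-.006]); print('tip far',proj(n,[t,P+M@np.array([.067,0,.0301])]))
cv2.imwrite('pics/a1.png',np.hstack(C))
E
```

```text
[ 0.4485 -0.1437  0.0851] [[ 9.832e-01 -1.823e-01 -5.000e-04]
 [-1.823e-01 -9.832e-01 -2.000e-04]
 [-5.000e-04  3.000e-04 -1.000e+00]] [-0.03360124 -0.57624478 -0.65447597] 0.013799046561373866 -10.506467097981622
top (array([ 595.2843579 , -146.08195262,   23.83924431]), np.float64(-0.13610142346458612))
411 252
tip far [[406.98353647 267.61149937]
 [405.11554841 277.65139397]]
scene (array([ 582.93804738, -175.77693212,  -12.00529396]), np.float64(-0.19059277801527288))
274 284
tip far [[263.60494847 273.54278456]
 [256.06111949 268.67102541]]
```

View pics/a1.png

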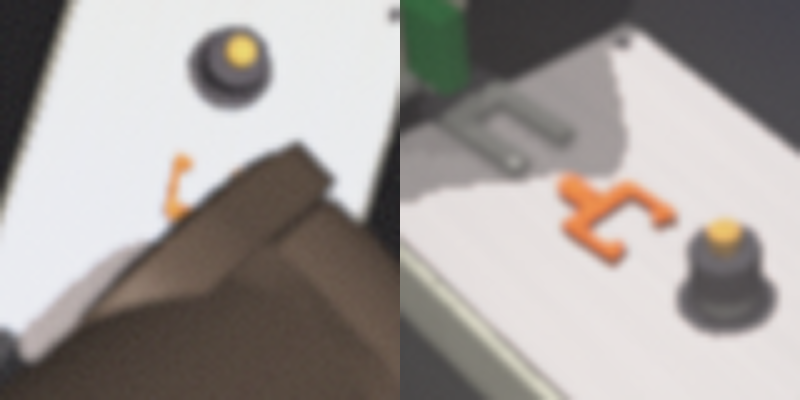

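Scene crop: the fork head is just behind the clip's tail (tips at scene px ~(258,277) and (268,272), tail end at ~(268,281)). The arm hides the clip from the top camera. I'll overlay the models on the scene view to get the lateral offset.

```bash
cat >> h.py <<'E'
def overlay(p,P,M,e,clip,fn,n='scene',ctr=(.56,-.165,.05),half=(40,30),s=10,bias=(0,0,0),grp=None):
    u,v=proj(n,ctr)[0].astype(int); C=cv2.resize(p[v-half[1]:v+half[1],u-half[0]:u+half[0]],None,fx=s,fy=s,interpolation=cv2.INTER_CUBIC)
    def dr(W,col):
        q=((proj(n,W)-[u-half[0],v-half[1]]+.5)*s).astype(int); cv2.polylines(C,[q.reshape(-1,1,2)],True,col,1)
    for sy in(-1,1):
        L=np.array([[e-.035,sy*.008,.0301],[e,sy*.008,.0301],[e,sy*.016,.0301],[e-.035,sy*.016,.0301]]); dr(P+L@M.T+np.array(bias),(255,0,255))
    x,y,t=clip; t=np.radians(t); o=np.array([[-36,-5],[-18,-5],[-18,-17],[11,-17],[11,-12],[-10.3,-12],[-10.3,12],[11,12],[11,17],[-18,17],[-18,5],[-36,5]])
    dr(np.c_[x+o[:,0]*np.cos(t)-o[:,1]*np.sin(t),y+o[:,0]*np.sin(t)+o[:,1]*np.cos(t),0*o[:,0]+51]/1000,(255,128,0))
    if grp is not None:
        for r,z in((14,79.5),(14,53.5),(10,45)):
            a=np.linspace(0,6.28,40); dr(np.c_[grp[0]+r*np.cos(a),grp[1]+r*np.sin(a),0*a+z]/1000,(0,200,0))
    cv2.imwrite(fn,C)
E
python3 - <<'E'
from h import *
P,M,o=pose(); p=np.load('scene1.npz')['p']
overlay(p,P,M,.089,(583,-175.8,-11.5),'pics/o1.png',grp=(633.5,-185.5),ctr=(.58,-.17,.05))
E
```

```text
(no output)
```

View pics/o1.png

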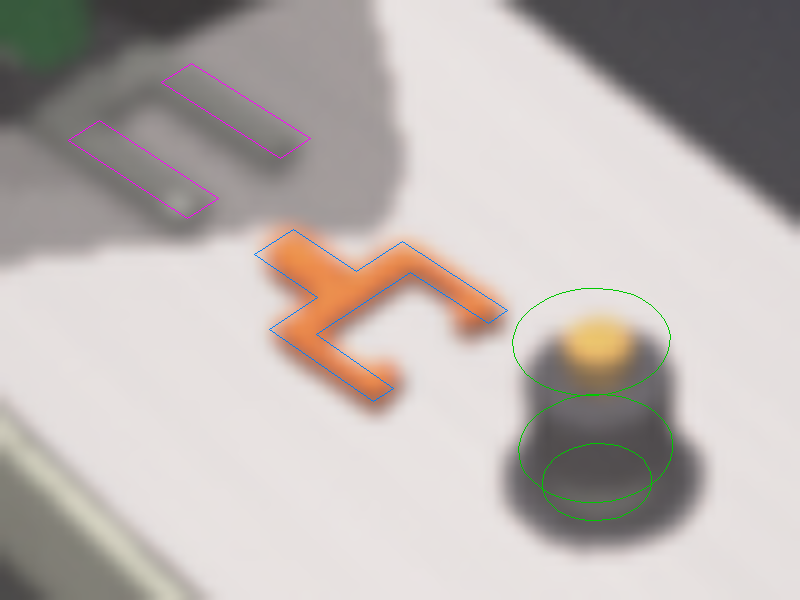

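```bash
cat >> h.py <<'E'
def fitfork(p,P,M,n='scene'):
    g=cv2.cvtColor(p,cv2.COLOR_BGR2GRAY).astype(np.float32)
    G=np.stack(np.meshgrid(np.arange(-30,4.,1),np.arange(-20,20.1,1)),-1).reshape(-1,2)/1000
    x,y=G.T; pr=(x<0)&(abs(y)>.008)&(abs(y)<.016); bg=~pr
    def f(v):
        q=proj(n,P+np.c_[x+v[0]/1000,y+v[1]/1000,0*x+.0301]@M.T).astype(np.float32)
        w=cv2.remap(g,q[:,:1].copy(),q[:,1:].copy(),1)[:,0]
        return w[pr].mean()-w[bg].mean()
    r=[(f((e,l)),e,l) for e in np.arange(64,96,.5) for l in np.arange(-10,10.1,.5)]
    return sorted(r)[:4]   # lateral in tool y (mm): apparent shift of fork
E
python3 - <<'E'
from h import *
P,M,o=pose(); z=np.load('scene1.npz'); p,d=z['p'],z['d']
print(fitfork(p,P,M))
v,u=np.mgrid[270:320,280:316]; v,u=v.ravel(),u.ravel()
Q=unproj('scene',np.c_[u,v],d[v,u])*1000; val=p[v,u].max(1)
k=(val<140)
for lo in range(44,88,4):
    s=k&(Q[:,2]>=lo)&(Q[:,2]<lo+4)
    # camera-lateral width
    W=K('scene')[2][0,:2]; W=W/np.linalg.norm(W); L=Q[s][:,:2]@W; F=Q[s][:,:2]@np.array([W[1],-W[0]])
    if s.sum()>3: print(lo,s.sum(),'lat',np.percentile(L,[2,50,98]).round(1),'toward cam',np.percentile(F,[2,50,98]).round(1))
print(W, np.array([633.5,-185.5])@W,np.array([633.5,-185.5])@[W[1],-W[0]])
E
```

```text
[(np.float32(-24.098587), np.float64(95.5), np.float64(6.0)), (np.float32(-24.09681), np.float64(95.5), np.float64(6.5)), (np.float32(-23.948692), np.float64(95.0), np.float64(6.5)), (np.float32(-23.946007), np.float64(95.0), np.float64(6.0))]
44 54 lat [427.8 440.8 458.7] toward cam [484.2 496.  503.7]
48 7 lat [441.1 444.5 449.6] toward cam [497.3 498.2 499.8]
52 14 lat [437.4 449.1 456.6] toward cam [493.6 498.8 501.8]
56 22 lat [431.9 443.9 456.4] toward cam [494.1 499.2 502.4]
60 26 lat [432.  444.  456.3] toward cam [493.3 500.4 502.9]
64 19 lat [434.1 444.9 455.5] toward cam [494.8 500.3 502.7]
68 85 lat [432.3 444.9 455.5] toward cam [482.5 494.  502. ]
72 6 lat [439.7 442.2 448.3] toward cam [491.4 493.  493.7]
[0.85192007 0.52367184] 442.5502351115541 489.77728551118844
```

```bash
cat >> h.py <<'E'
def fitlat(p,P,M,emax=80,n='scene',x0=-30,z=.0301):
    g=cv2.cvtColor(p,cv2.COLOR_BGR2GRAY).astype(np.float32)
    G=np.stack(np.meshgrid(np.arange(x0,-2.,1),np.arange(-20,20.1,.5)),-1).reshape(-1,2)/1000
    x,y=G.T; pr=(abs(y)>.008)&(abs(y)<.016); bg=~pr&(abs(y)>.005)
    bg=~pr
    R_=[]
    for yaw in(-2,0,2):
      c,s=np.cos(np.radians(yaw)),np.sin(np.radians(yaw))
      for l in np.arange(-4,12,.5):
        xx=x+emax/1000; q=proj(n,P+np.c_[xx*c-y*s,xx*s+y*c+l/1000,0*x+z]@M.T).astype(np.float32)
        w=cv2.remap(g,q[:,:1].copy(),q[:,1:].copy(),1)[:,0]; R_.append((float(w[pr].mean()-w[bg].mean()),yaw,float(l)))
    return sorted(R_)[:4]
E
python3 - <<'E'
from h import *
P,M,o=pose(); p=np.load('scene1.npz')['p']
for e in(76,80,84,88): print(e,fitlat(p,P,M,e,x0=-24))
g=cv2.cvtColor(p,cv2.COLOR_BGR2GRAY)
for sy in(-12,0,12):
    L=np.arange(50,104,3)/1000
    q=proj('scene',P+np.c_[L,0*L+(sy+5)/1000,0*L+.0301]@M.T).astype(np.float32); print(sy,cv2.remap(g,q[:,:1].copy(),q[:,1:].copy(),1)[:,0].tolist())
E
```

```text
76 [(-13.418022155761719, 0, 6.0), (-13.392105102539062, -2, 8.0), (-13.359046936035156, -2, 8.5), (-13.294639587402344, 0, 5.5)]
80 [(-16.35674285888672, 0, 6.0), (-16.3302001953125, -2, 8.0), (-16.313934326171875, -2, 8.5), (-16.28235626220703, 0, 5.5)]
84 [(-18.60395050048828, 0, 6.0), (-18.585350036621094, 2, 3.5), (-18.526382446289062, 0, 5.5), (-18.496673583984375, 2, 3.0)]
88 [(-19.36579132080078, 2, 3.5), (-19.22429656982422, 0, 6.0), (-19.166183471679688, 2, 3.0), (-19.127120971679688, 2, 4.0)]
-12 [125, 118, 117, 118, 119, 119, 117, 118, 119, 118, 118, 119, 116, 115, 126, 145, 155, 158]
0 [114, 110, 113, 130, 145, 152, 153, 153, 152, 153, 153, 155, 156, 156, 157, 157, 161, 169]
12 [112, 114, 116, 118, 119, 118, 117, 119, 118, 118, 121, 130, 134, 125, 130, 163, 204, 222]
```

```bash
python3 - <<'E'
from h import *
P,M,o=pose(); z=np.load('scene1.npz'); p,d=z['p'],z['d']
def med(pts,nm):
    q=np.unique(proj('scene',pts).round().astype(int),axis=0); Q=unproj('scene',q,d[q[:,1],q[:,0]])
    print(nm,len(q),np.median(Q[:,2]).round(4),Q[:,2].mean().round(4),Q[:,2].std().round(4))
L=np.arange(64,90,1)/1000
for sy in(-12,12): med(P+np.c_[L,0*L+(sy+5.8)/1000,0*L+.0301]@M.T,'prong%d'%sy)
med(P+np.c_[L+.004,0*L+.0058,0*L+.0301]@M.T,'gap')
a=np.radians(-11.5);x=np.arange(-34,-12,1.)
med(np.c_[583+x*np.cos(a),-175.8+x*np.sin(a),0*x+51]/1000,'tail')
g=np.stack(np.meshgrid(np.arange(.60,.66,.004),np.arange(-.24,-.215,.004)),-1).reshape(-1,2); med(np.c_[g,0*g[:,0]+.045],'deck')
E
```

```text
prong-12 14 0.0517 0.0519 0.0014
prong12 13 0.0527 0.0527 0.0013
gap 12 0.0436 0.0431 0.0013
tail 11 0.0497 0.0494 0.0011
deck 112 0.044 0.044 0.0011
```

Scene bias resolved: the prong tops sit about 4.4 mm above the underside, so the fork needs about 3 mm along tool +y. Sidestep, lower, then check.

Call:
{"fn": "move_arm", "kwargs": {
  "steps": [0,0.021,0.01,0,0.0005,0,0,0,0.01,0,0,0,0,0,0,0,0,0]
}}

```text
t: 7.58
position: [0.4487, -0.1481, 0.0839]
ee_rot: [0.0, 0.996, -0.092, 0.002]
ft_force: [-0.7, 0.1, -2.2]
finger_gap: 0.014
```

```bash
python3 - <<'E'
from h import *
P,M,o=pose();print(P.round(4),M.round(4)[:,0],o['ft_force'])
rows((.4485-.0005+.0177,-.1437-.0030-.0033,.0821),-10.5,3)
E
```

```text
[ 0.4487 -0.1481  0.0839] [ 0.983  -0.1838  0.0047] [-0.69176786  0.13231913 -2.20993662]
P [ 0.4487 -0.1481  0.0839] h -10.59 dist/row mm 5.7 deg/row 0.03
[0.038, -0.003, 0.004, 0.0, 0.0, -0.0, 0.038, -0.003, 0.004, 0.0, 0.0, -0.0, 0.038, -0.003, 0.004, 0.0, 0.0, -0.0]
```

Call:
{"fn": "move_arm", "kwargs": {
  "steps": [0,-0.008,0.012,0,0,0,0.04,0,0,0,0,0,0.04,0,0,0,0,0,0.03,0,0,0,0,0,0,0,0,0,0,0]
}}

```text
t: 8.2
position: [0.4671, -0.1501, 0.0824]
ee_rot: [0.0, 0.996, -0.092, 0.003]
ft_force: [-0.7, 0.0, -2.5]
finger_gap: 0.0135
```

```bash
python3 - <<'E'
from h import *
for i in range(1):
    P,M,o=pose();print(P.round(4),M.round(4)[:,0],o['ft_force'])
p,d=arm.camera('scene'); np.savez('scene2.npz',p=p,d=d)
print(fitclip('scene',p,x0=(583,-176,-11.5)))
for e in(92,96): print(fitlat(p,P,M,e,x0=-24,z=.0361-.0044))
overlay(p,P+np.array([0,0,.0016]),M,.089,(583,-175.8,-11.5),'pics/o2.png',ctr=(.575,-.17,.05),half=(30,26),s=12,bias=(.0022,-.0046,0))
E
```

```text
[ 0.4671 -0.1501  0.0824] [ 0.9831 -0.1832  0.0058] [-0.67936447  0.01085589 -2.50411084]
(array([ 583.11225894, -175.84432838,  -11.73420065]), np.float64(-0.19121039108722473))
[(-17.303237915039062, -2, 7.0), (-17.126266479492188, 0, 4.0), (-17.1173095703125, -2, 6.5), (-17.1134033203125, 0, 4.5)]
[(-14.05694580078125, -2, 7.0), (-13.984725952148438, -2, 6.5), (-13.966232299804688, 0, 4.0), (-13.900497436523438, 2, 1.0)]
```

View pics/o2.png

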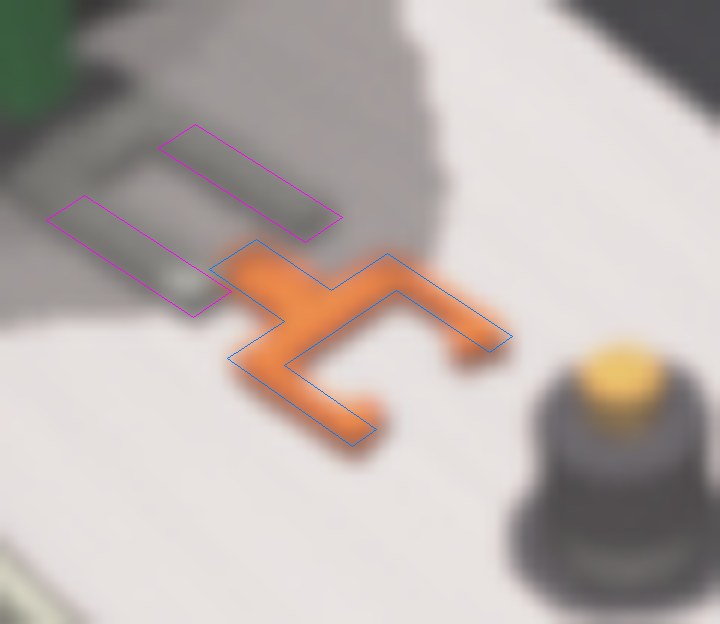

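```bash
python3 - <<'E'
from h import *
P,M,o=pose(); p=np.load('scene2.npz')['p'].astype(np.float32)
y=np.arange(-22,30,1.)/1000
print((y*1000).astype(int).tolist())
def prof(Ls,ch):
    acc=0
    for L in Ls:
        q=proj('scene',P+np.c_[0*y+L/1000,y,0*y+.0317]@M.T).astype(np.float32)
        acc=acc+cv2.remap(ch,q[:,:1].copy(),q[:,1:].copy(),cv2.INTER_CUBIC)[:,0]
    return (acc/len(Ls)).round().astype(int).tolist()
g=p.mean(2); rb=p[...,2]-p[...,0]
print('gray 66-74',prof(range(66,75),g)); print('gray 74-82',prof(range(74,82),g))
print('rb 88-96',prof(range(88,97),rb));print('gray 84-89',prof(range(84,90),g))
E
```

```text
[-22, -21, -20, -19, -18, -17, -16, -15, -14, -13, -12, -11, -10, -9, -8, -7, -6, -5, -4, -3, -2, -1, 0, 1, 2, 3, 4, 5, 6, 7, 8, 9, 10, 11, 12, 13, 14, 15, 16, 17, 18, 19, 20, 21, 22, 23, 24, 25, 26, 27, 28, 29]
gray 66-74 [156, 155, 154, 152, 149, 145, 140, 136, 133, 131, 129, 127, 123, 119, 116, 115, 118, 124, 132, 141, 148, 153, 156, 156, 155, 154, 152, 149, 146, 142, 137, 134, 132, 131, 129, 128, 124, 120, 117, 117, 120, 126, 135, 143, 149, 153, 154, 155, 155, 155, 156, 158]
gray 74-82 [157, 156, 155, 153, 150, 146, 141, 136, 133, 131, 129, 127, 124, 120, 117, 116, 119, 124, 132, 140, 146, 151, 153, 154, 154, 153, 151, 149, 146, 143, 140, 139, 140, 142, 143, 142, 138, 131, 125, 121, 122, 128, 136, 145, 152, 157, 161, 165, 170, 176, 184, 191]
rb 88-96 [7, 7, 8, 8, 8, 7, 7, 8, 8, 8, 7, 7, 7, 6, 6, 8, 11, 20, 33, 54, 78, 103, 125, 141, 150, 155, 157, 156, 152, 141, 119, 91, 64, 41, 26, 18, 13, 10, 8, 8, 9, 9, 10, 9, 7, 7, 7, 7, 7, 7, 6, 6]
gray 84-89 [157, 157, 156, 155, 153, 149, 143, 136, 130, 124, 120, 118, 116, 115, 114, 116, 118, 123, 127, 131, 132, 133, 133, 133, 134, 134, 134, 134, 134, 133, 132, 131, 132, 134, 136, 137, 136, 134, 132, 135, 144, 160, 178, 195, 207, 214, 218, 221, 222, 224, 225, 225]
```

```bash
python3 - <<'E'
from h import *
P,M,o=pose(); p=np.load('scene2.npz')['p'].astype(np.float32)
y=np.arange(-26,34,2.)/1000; rb=p[...,2]-p[...,0]
print((y*1000).astype(int).tolist())
for L in range(78,150,4):
    q=proj('scene',P+np.c_[0*y+L/1000,y,0*y+.0824-.051]@M.T).astype(np.float32)
    print(L,cv2.remap(rb,q[:,:1].copy(),q[:,1:].copy(),cv2.INTER_CUBIC)[:,0].round().astype(int).tolist())
E
```

```text
[-26, -24, -22, -20, -18, -16, -14, -12, -10, -8, -6, -4, -2, 0, 2, 4, 6, 8, 10, 12, 14, 16, 18, 20, 22, 24, 26, 28, 30, 32]
78 [7, 7, 7, 7, 8, 7, 6, 6, 5, 4, 5, 6, 10, 11, 12, 10, 8, 5, 5, 5, 6, 6, 6, 6, 8, 9, 10, 10, 9, 7]
82 [8, 7, 7, 7, 6, 6, 5, 5, 5, 5, 7, 15, 29, 41, 50, 49, 35, 18, 8, 8, 7, 6, 6, 7, 8, 10, 9, 7, 7, 7]
86 [8, 8, 7, 7, 7, 7, 6, 6, 5, 4, 8, 25, 52, 91, 112, 120, 103, 70, 28, 9, 7, 6, 6, 9, 11, 8, 6, 7, 7, 7]
90 [8, 7, 8, 8, 8, 8, 7, 7, 5, 5, 9, 30, 66, 117, 142, 155, 154, 123, 68, 27, 11, 7, 8, 11, 8, 7, 7, 6, 6, 7]
94 [8, 7, 7, 7, 7, 7, 8, 8, 7, 6, 8, 33, 77, 128, 153, 160, 156, 127, 73, 30, 17, 9, 9, 9, 7, 7, 7, 6, 6, 7]
98 [8, 8, 7, 7, 8, 11, 15, 22, 23, 29, 29, 46, 75, 124, 153, 159, 157, 140, 93, 50, 31, 23, 17, 11, 8, 6, 7, 7, 7, 8]
102 [11, 10, 9, 8, 11, 23, 48, 72, 95, 114, 125, 128, 134, 147, 154, 158, 159, 156, 152, 135, 114, 106, 100, 75, 34, 9, 7, 7, 7, 7]
106 [7, 7, 7, 10, 14, 31, 71, 110, 137, 146, 153, 151, 152, 150, 156, 153, 154, 151, 155, 154, 156, 158, 157, 130, 70, 30, 9, 6, 7, 7]
110 [7, 6, 6, 6, 11, 30, 77, 119, 132, 105, 77, 68, 66, 65, 63,
[... 356 characters left out ...]
6, 6, 8, 14, 34, 60, 94, 128, 135, 86, 37, 17, 6, 6, 7]
126 [6, 6, 6, 6, 7, 19, 58, 112, 147, 152, 124, 77, 32, 9, 6, 6, 6, 6, 15, 52, 103, 142, 153, 137, 86, 34, 16, 5, 7, 7]
130 [7, 6, 6, 7, 6, 6, 20, 52, 74, 83, 73, 57, 36, 20, 8, 7, 7, 6, 5, 11, 35, 60, 86, 87, 67, 33, 16, 7, 7, 7]
134 [6, 7, 7, 7, 7, 6, 7, 5, 13, 24, 23, 17, 15, 11, 5, 7, 7, 7, 6, 6, 5, 10, 15, 19, 23, 18, 10, 6, 7, 7]
138 [6, 7, 6, 7, 7, 7, 6, 7, 6, 6, 7, 6, 7, 6, 6, 6, 7, 7, 7, 7, 7, 7, 7, 7, 7, 7, 7, 7, 7, 6]
142 [8, 16, 23, 34, 37, 37, 26, 12, 7, 9, 11, 8, 7, 7, 6, 6, 7, 7, 7, 7, 7, 7, 7, 7, 7, 7, 7, 7, 7, 7]
146 [20, 48, 76, 101, 111, 115, 98, 58, 21, 3, 1, 5, 6, 10, 10, 7, 7, 7, 7, 7, 6, 7, 7, 7, 7, 7, 7, 7, 7, 7]
```

Reading the edge profiles: the dark bands include the prongs' side faces, so the fork really sits about 3.5 mm too far left of the tail. The clip and spindle both lie on the same line (lateral about 3 mm) at the same heading. Sidestepping by +y.

Call:
{"fn": "move_arm", "kwargs": {
  "steps": [0,0.024,0,0,-0.0008,0,0,0,0,0,0,0]
}}

```text
t: 8.5
position: [0.4657, -0.1539, 0.0823]
ee_rot: [0.0, 0.996, -0.092, 0.001]
ft_force: [-0.6, 0.6, -1.8]
finger_gap: 0.0141
```

```bash
cat >> h.py <<'E'
def chk(P0=np.array([.4671,-.1501])):
    P,M,o=pose(); X=np.array([.9831,-.1832]); dlt=(P[:2]-P0)*1000
    f=np.array(o['ft_force']); print('t',round(o['t'],2),'along %.1f lat(+ytool) %.1f z %.1f'%(dlt@X,dlt@[X[1],-X[0]],P[2]*1000),'h %.2f pitch %.4f'%(np.degrees(np.arctan2(M[1,0],M[0,0])),M[2,0]),'Fpush %.1f Flat %.1f Fz %.1f'%(-f[:2]@X,f[:2]@[X[1],-X[0]],f[2]),'gap',round(o['finger_gap'],4)); return P,M,o
E
python3 -c "
from h import *
chk()"
```

```text
t 8.5 along -0.7 lat(+ytool) 4.0 z 82.3 h -10.58 pitch 0.0025 Fpush 0.7 Flat -0.5 Fz -1.8 gap 0.0141
```

Call:
{"fn": "move_arm", "kwargs": {
  "steps": [0.04,0,0,0,0,0,0.04,0,0,0,0,0,0.04,0,0,0,0,0,0.04,0,0,0,0,0,0.04,0,0,0,0,0,0,0,0,0,0,0]
}}

```text
t: 9.25
position: [0.4977, -0.1597, 0.0823]
ee_rot: [0.0, 0.996, -0.092, 0.001]
ft_force: [0.5, 0.0, -2.4]
finger_gap: 0.0139
```

```bash
python3 - <<'E'
from h import *
P,M,o=chk(); p,d=arm.camera('scene'); np.savez('scene3.npz',p=p,d=d)
c,f=fitclip('scene',p,x0=(595,-179,-11)); print(c,f)
overlay(p,P-np.array([0,0,.0016]),M,.089,c,'pics/o3.png',ctr=(.595,-.175,.05),half=(30,26),s=12,grp=(634.3,-184))
E
```

```text
t 9.25 along 31.8 lat(+ytool) 3.8 z 82.3 h -10.56 pitch 0.0026 Fpush -0.5 Flat -0.1 Fz -2.4 gap 0.0139
[ 601.16073049 -179.20929506  -10.67157616] -0.15868800352807044
```

View pics/o3.png

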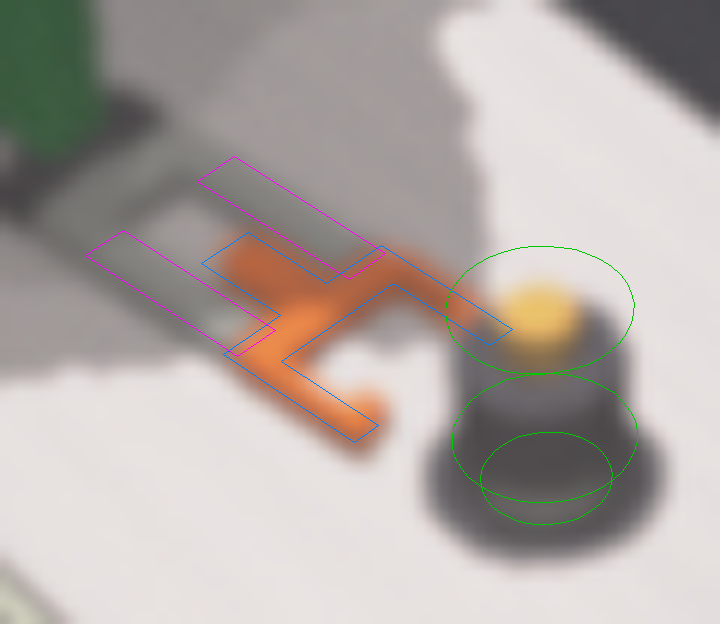

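The tail is straddled and the clip is advancing straight at the spindle. Next move is close to nose contact.

Call:
{"fn": "move_arm", "kwargs": {
  "steps": [0.035,0,0,0,0,0,0.035,0,0,0,0,0,0.03,0,0,0,0,0,0,0,0,0,0,0]
}}

```text
t: 9.8
position: [0.5129, -0.1625, 0.0823]
ee_rot: [0.0, 0.996, -0.092, 0.001]
ft_force: [0.8, 0.2, -1.6]
finger_gap: 0.0136
```

```bash
python3 -c "
from h import *
chk()"
```

```text
t 9.8 along 47.3 lat(+ytool) 3.8 z 82.3 h -10.58 pitch 0.0021 Fpush -0.7 Flat -0.3 Fz -1.6 gap 0.0136
```

Call:
{"fn": "move_arm", "kwargs": {
  "steps": [0.01,0,0,0,0,0,0.01,0,0,0,0,0,0.01,0,0,0,0,0,0.01,0,0,0,0,0]
}}

```text
t: 10.3
position: [0.5183, -0.1636, 0.0821]
ee_rot: [-0.0, 0.996, -0.092, 0.0]
ft_force: [-2.5, -0.1, -0.5]
finger_gap: 0.0137
```

Call:
{"fn": "move_arm", "kwargs": {
  "steps": [0.01,0,0,0,0,0,0.01,0,0,0,0,0,0.01,0,0,0,0,0]
}}

```text
t: 10.68
position: [0.5212, -0.1642, 0.0817]
ee_rot: [-0.001, 0.996, -0.093, -0.001]
ft_force: [-5.2, 0.6, 0.8]
finger_gap: 0.0137
```

Call:
{"fn": "move_arm", "kwargs": {
  "steps": [0.01,0,0,0,0,0,0.01,0,0,0,0,0]
}}

```text
t: 10.92
position: [0.5217, -0.1643, 0.0812]
ee_rot: [-0.001, 0.996, -0.093, -0.004]
ft_force: [-9.9, 1.8, 7.9]
finger_gap: 0.0138
```

```bash
python3 -c "
from h import *
chk()"
```

```text
t 10.93 along 56.3 lat(+ytool) 4.0 z 81.2 h -10.67 pitch -0.0073 Fpush 10.1 Flat 0.0 Fz 7.9 gap 0.0138
```

Call:
{"fn": "move_arm", "kwargs": {
  "steps": [0.004,0,-0.006,0,0.0025,0,0.006,0,-0.003,0,0.0012,0]
}}

```text
t: 11.18
position: [0.5215, -0.1642, 0.082]
ee_rot: [-0.001, 0.996, -0.093, 0.001]
ft_force: [-5.7, -0.0, -2.7]
finger_gap: 0.0136
```

```bash
python3 -c "
from h import *
chk()"
```

```text
t 11.18 along 56.1 lat(+ytool) 3.9 z 82.0 h -10.69 pitch 0.0011 Fpush 5.6 Flat 1.1 Fz -2.7 gap 0.0136
```

Call:
{"fn": "move_arm", "kwargs": {
  "steps": [0.01,0,-0.002,0,0.0012,0,0.01,0,-0.002,0,0.0012,0]
}}

```text
t: 11.42
position: [0.5219, -0.1641, 0.0816]
ee_rot: [-0.002, 0.996, -0.093, 0.002]
ft_force: [-6.5, 1.1, -3.4]
finger_gap: 0.0138
```

```bash
python3 -c "
from h import *
chk()"
```

```text
t 11.43 along 56.4 lat(+ytool) 3.7 z 81.6 h -10.71 pitch 0.0035 Fpush 6.6 Flat 0.1 Fz -3.4 gap 0.0138
```

Call:
{"fn": "move_arm", "kwargs": {
  "steps": [0.015,0,-0.002,0,0.001,0,0.015,0,-0.002,0,0.001,0]
}}

```text
t: 11.68
position: [0.5226, -0.1641, 0.0811]
ee_rot: [-0.002, 0.996, -0.094, 0.002]
ft_force: [-12.1, 2.5, 7.4]
finger_gap: 0.0141
```

```bash
python3 -c "
from h import *
chk()"
```

```text
t 11.68 along 57.1 lat(+ytool) 3.6 z 81.1 h -10.75 pitch 0.0026 Fpush 12.4 Flat -0.2 Fz 7.4 gap 0.0141
```

Call:
{"fn": "move_arm", "kwargs": {
  "steps": [0.01,0,-0.01,0,0.001,0.0005,0.015,0,-0.006,0,0.001,0]
}}

```text
t: 11.92
position: [0.523, -0.1641, 0.0823]
ee_rot: [-0.003, 0.995, -0.095, 0.001]
ft_force: [-8.5, 1.1, -2.9]
finger_gap: 0.0135
```

```bash
python3 -c "
from h import *
chk()"
```

```text
t 11.93 along 57.5 lat(+ytool) 3.5 z 82.3 h -10.88 pitch 0.0024 Fpush 8.6 Flat 0.5 Fz -2.9 gap 0.0135
```

Call:
{"fn": "move_arm", "kwargs": {
  "steps": [0.016,0.001,-0.004,0,0.0012,-0.001,0.018,0.001,-0.004,0,0.0012,-0.001]
}}

```text
t: 12.18
position: [0.5241, -0.1645, 0.0821]
ee_rot: [-0.003, 0.996, -0.092, 0.001]
ft_force: [-7.7, 0.4, -2.9]
finger_gap: 0.0138
```

```bash
python3 -c "
from h import *
chk()"
```

```text
t 12.18 along 58.7 lat(+ytool) 3.8 z 82.1 h -10.56 pitch 0.0024 Fpush 7.7 Flat 1.0 Fz -2.9 gap 0.0138
```

Call:
{"fn": "move_arm", "kwargs": {
  "steps": [0.018,0,-0.004,0,0.0012,-0.0004,0.018,0,-0.004,0,0.0012,-0.0004]
}}

```text
t: 12.42
position: [0.5262, -0.1651, 0.082]
ee_rot: [-0.003, 0.996, -0.091, 0.002]
ft_force: [-5.9, 0.3, -2.6]
finger_gap: 0.0141
```

Call:
{"fn": "move_arm", "kwargs": {
  "steps": [0.018,0,-0.004,0,0.0012,-0.0004]
}}

```text
t: 12.55
position: [0.5284, -0.1657, 0.0823]
ee_rot: [-0.003, 0.996, -0.091, 0.004]
ft_force: [-3.3, 0.4, -2.6]
finger_gap: 0.0138
```

```bash
python3 -c "
from h import *
chk()"
```

```text
t 12.55 along 63.1 lat(+ytool) 4.1 z 82.3 h -10.43 pitch 0.0065 Fpush 3.3 Flat 0.3 Fz -2.6 gap 0.0138
```

Call:
{"fn": "move_arm", "kwargs": {
  "steps": [0.012,-0.001,0,0,-0.0005,0.0003,0.012,0,0,0,0,0]
}}

```text
t: 12.8
position: [0.5342, -0.1665, 0.0829]
ee_rot: [-0.003, 0.996, -0.091, 0.005]
ft_force: [0.1, 0.3, -1.5]
finger_gap: 0.0136
```

Call:
{"fn": "move_arm", "kwargs": {
  "steps": [0.012,0,0,0,0,0]
}}

```text
t: 12.92
position: [0.5349, -0.1665, 0.0826]
ee_rot: [-0.003, 0.996, -0.091, 0.003]
ft_force: [-10.4, 0.5, 0.9]
finger_gap: 0.0137
```

```bash
python3 -c "
from h import *
chk()"
```

```text
t 12.93 along 69.7 lat(+ytool) 3.7 z 82.6 h -10.44 pitch 0.0060 Fpush 10.3 Flat 1.4 Fz 0.9 gap 0.0137
```

Call:
{"fn": "move_arm", "kwargs": {
  "steps": [0.014,0,-0.001,0,0.0003,0]
}}

```text
t: 13.05
position: [0.535, -0.1665, 0.0823]
ee_rot: [-0.004, 0.996, -0.091, 0.002]
ft_force: [-11.0, 1.5, 2.1]
finger_gap: 0.0137
```

Call:
{"fn": "move_arm", "kwargs": {
  "steps": [0.016,0,-0.003,0,0.0008,0]
}}

```text
t: 13.18
position: [0.5351, -0.1666, 0.0823]
ee_rot: [-0.004, 0.996, -0.091, 0.001]
ft_force: [-10.0, 1.1, 3.9]
finger_gap: 0.014
```

```bash
python3 -c "
from h import *
chk()"
```

```text
t 13.18 along 69.9 lat(+ytool) 3.7 z 82.3 h -10.49 pitch 0.0010 Fpush 10.1 Flat 0.7 Fz 3.9 gap 0.014
```

Call:
{"fn": "move_arm", "kwargs": {
  "steps": [0.02,0,-0.006,0,0.0018,0]
}}

```text
t: 13.3
position: [0.5352, -0.1666, 0.0825]
ee_rot: [-0.005, 0.996, -0.092, 0.001]
ft_force: [-12.0, 3.4, 3.0]
finger_gap: 0.0137
```

Call:
{"fn": "move_arm", "kwargs": {
  "steps": [0.021,0,-0.006,0,0.0015,0]
}}

```text
t: 13.42
position: [0.5352, -0.1666, 0.0827]
ee_rot: [-0.005, 0.996, -0.092, 0.001]
ft_force: [-12.4, 2.2, 2.6]
finger_gap: 0.014
```

```bash
python3 -c "
from h import *
chk()"
```

```text
t 13.43 along 69.9 lat(+ytool) 3.7 z 82.7 h -10.57 pitch -0.0000 Fpush 12.6 Flat 0.1 Fz 2.6 gap 0.014
```

Call:
{"fn": "move_arm", "kwargs": {
  "steps": [0.022,0,-0.007,0,0.0018,0,0.022,0,-0.007,0,0.0018,0]
}}

```text
t: 13.68
position: [0.5353, -0.1665, 0.0831]
ee_rot: [-0.007, 0.996, -0.093, 0.0]
ft_force: [-11.5, 2.2, 0.4]
finger_gap: 0.014
```

Call:
{"fn": "move_arm", "kwargs": {
  "steps": [0.0225,0,-0.007,0,0.0018,0,0.0225,0,-0.006,0,0.0018,0]
}}

```text
t: 13.92
position: [0.5353, -0.1665, 0.0832]
ee_rot: [-0.008, 0.996, -0.094, -0.0]
ft_force: [-11.0, 1.4, 0.7]
finger_gap: 0.0136
```

Call:
{"fn": "move_arm", "kwargs": {
  "steps": [0.0225,0,-0.006,0,0.0018,0,0.0225,0,-0.006,0,0.0018,0]
}}

```text
t: 14.18
position: [0.5354, -0.1665, 0.0831]
ee_rot: [-0.009, 0.996, -0.094, -0.001]
ft_force: [-11.3, 1.6, 1.8]
finger_gap: 0.014
```

```bash
python3 -c "
from h import *
chk()"
```

```text
t 14.18 along 70.1 lat(+ytool) 3.6 z 83.1 h -10.82 pitch -0.0037 Fpush 11.4 Flat 0.5 Fz 1.8 gap 0.014
```

Call:
{"fn": "move_arm", "kwargs": {
  "steps": [0.025,0,-0.005,-0.0025,0.0028,-0.0008,0.026,0,-0.005,-0.0025,0.0028,-0.0008]
}}

```text
t: 14.42
position: [0.5354, -0.1663, 0.0826]
ee_rot: [-0.003, 0.996, -0.093, 0.0]
ft_force: [-13.7, 2.4, 2.6]
finger_gap: 0.0134
```

```bash
python3 -c "
from h import *
chk();print(arm.get_obs()['ee_rot'])"
```

```text
t 14.43 along 70.1 lat(+ytool) 3.5 z 82.6 h -10.63 pitch -0.0005 Fpush 13.9 Flat 0.2 Fz 2.6 gap 0.0134
[-2.58542346e-03  9.95699062e-01 -9.26104400e-02  1.28679905e-05]
```

Call:
{"fn": "move_arm", "kwargs": {
  "steps": [0.025,0.001,-0.006,-0.0008,0.0022,-0.0003,0.025,0.001,-0.006,-0.0008,0.0022,-0.0003]
}}

```text
t: 14.68
position: [0.5353, -0.1663, 0.0824]
ee_rot: [-0.001, 0.996, -0.092, -0.0]
ft_force: [-12.9, 2.1, 3.4]
finger_gap: 0.0138
```

Call:
{"fn": "move_arm", "kwargs": {
  "steps": [0.025,0,-0.006,-0.0008,0.0022,-0.0003,0.025,0,-0.006,-0.0008,0.0022,-0.0003]
}}

```text
t: 14.92
position: [0.5354, -0.1662, 0.0823]
ee_rot: [-0.0, 0.996, -0.092, -0.0]
ft_force: [-13.2, 1.9, 2.0]
finger_gap: 0.0141
```

Call:
{"fn": "move_arm", "kwargs": {
  "steps": [0.025,0,-0.006,-0.0008,0.0022,-0.0003,0.025,0,-0.006,-0.0008,0.0022,-0.0003]
}}

```text
t: 15.18
position: [0.5354, -0.1661, 0.0823]
ee_rot: [0.001, 0.996, -0.092, -0.0]
ft_force: [-12.7, 2.6, 4.1]
finger_gap: 0.014
```

Call:
{"fn": "move_arm", "kwargs": {
  "steps": [0.025,0,-0.006,-0.0008,0.0022,-0.0003,0.025,0,-0.006,-0.0008,0.0022,-0.0003]
}}

```text
t: 15.42
position: [0.5354, -0.166, 0.0823]
ee_rot: [0.002, 0.996, -0.092, -0.001]
ft_force: [-13.2, 2.0, 3.2]
finger_gap: 0.0139
```

```bash
python3 -c "
from h import *
chk();print(arm.get_obs()['ee_rot'])"
```

```text
t 15.43 along 70.1 lat(+ytool) 3.1 z 82.3 h -10.57 pitch -0.0009 Fpush 13.4 Flat 0.5 Fz 3.2 gap 0.0139
[ 1.86320557e-03  9.95744790e-01 -9.21328959e-02 -6.09024528e-04]
```

Held about 13 N, but part of the load is on the deck (Fz up about 5 N). I'll lift slightly and repeat the hold so that the 13 N really goes into the clip.

Call:
{"fn": "move_arm", "kwargs": {
  "steps": [0.024,0.001,-0.012,-0.0002,0.003,0,0.025,0.001,-0.012,-0.0002,0.003,0]
}}

```text
t: 15.68
position: [0.5353, -0.1659, 0.0836]
ee_rot: [0.001, 0.996, -0.093, 0.002]
ft_force: [-10.3, 1.9, -3.6]
finger_gap: 0.014
```

Call:
{"fn": "move_arm", "kwargs": {
  "steps": [0.026,0.001,-0.01,-0.0008,0.003,-0.0002,0.026,0,-0.009,-0.0008,0.003,-0.0002]
}}

```text
t: 15.92
position: [0.5352, -0.1656, 0.0836]
ee_rot: [0.003, 0.996, -0.093, 0.003]
ft_force: [-10.8, 0.7, -4.3]
finger_gap: 0.0138
```

```bash
python3 -c "
from h import *
chk();print(arm.get_obs()['ee_rot'])"
```

```text
t 15.93 along 69.8 lat(+ytool) 2.8 z 83.6 h -10.65 pitch 0.0075 Fpush 10.8 Flat 1.3 Fz -4.3 gap 0.0138
[ 0.00283444  0.99567529 -0.09279271  0.00349194]
```

Call:
{"fn": "move_arm", "kwargs": {
  "steps": [0.03,0.003,-0.003,0.001,0.0018,-0.0003]
}}

```text
t: 16.05
position: [0.5353, -0.1658, 0.0826]
ee_rot: [0.0, 0.996, -0.093, 0.002]
ft_force: [-14.0, 1.4, -0.0]
finger_gap: 0.0136
```

Call:
{"fn": "move_arm", "kwargs": {
  "steps": [0.031,0.002,-0.004,0.001,0.0022,-0.0003]
}}

```text
t: 16.18
position: [0.5354, -0.166, 0.0818]
ee_rot: [-0.002, 0.996, -0.093, 0.002]
ft_force: [-16.1, 2.5, 4.2]
finger_gap: 0.0136
```

```bash
python3 -c "
from h import *
chk();print(arm.get_obs()['ee_rot'])"
```

```text
t 16.18 along 70.0 lat(+ytool) 3.1 z 81.8 h -10.62 pitch 0.0030 Fpush 16.3 Flat 0.5 Fz 4.2 gap 0.0136
[-0.00202252  0.99570551 -0.09253921  0.00171753]
```

Call:
{"fn": "move_arm", "kwargs": {
  "steps": [0.026,0.001,-0.009,0,0.0025,-0.0002]
}}

```text
t: 16.3
position: [0.5353, -0.1662, 0.0821]
ee_rot: [-0.003, 0.996, -0.093, 0.002]
ft_force: [-12.1, 2.0, 3.0]
finger_gap: 0.0135
```

Call:
{"fn": "move_arm", "kwargs": {
  "steps": [0.027,0.001,-0.008,0,0.0025,-0.0002,0.027,0.001,-0.007,0,0.0025,-0.0002]
}}

```text
t: 16.55
position: [0.5353, -0.1663, 0.0822]
ee_rot: [-0.004, 0.996, -0.093, 0.002]
ft_force: [-13.8, 2.6, 1.6]
finger_gap: 0.0138
```

Call:
{"fn": "move_arm", "kwargs": {
  "steps": [0.027,0.001,-0.007,0,0.0025,-0.0002,0.027,0.001,-0.007,0,0.0025,-0.0002]
}}

```text
t: 16.8
position: [0.5352, -0.1663, 0.0821]
ee_rot: [-0.006, 0.996, -0.093, 0.003]
ft_force: [-14.2, 2.0, 1.9]
finger_gap: 0.0138
```

Call:
{"fn": "move_arm", "kwargs": {
  "steps": [0.027,0.001,-0.007,0,0.0025,-0.0002,0.027,0.001,-0.007,0,0.0025,-0.0002]
}}

```text
t: 17.05
position: [0.5352, -0.1664, 0.082]
ee_rot: [-0.007, 0.996, -0.093, 0.003]
ft_force: [-13.1, 2.5, 2.4]
finger_gap: 0.014
```

```bash
python3 -c "
from h import *
P,M,o=chk();print(arm.get_obs()['ee_rot'])
p,d=arm.camera('scene'); np.savez('scene4.npz',p=p,d=d)
overlay(p,P-np.array([0,0,.0016]),M,.079,(634.3-1,-184.8+.8,-10.5),'pics/o4.png',ctr=(.61,-.175,.05),half=(32,26),s=12)
"
```

```text
t 17.05 along 69.9 lat(+ytool) 3.5 z 82.0 h -10.72 pitch 0.0052 Fpush 13.3 Flat -0.1 Fz 2.4 gap 0.014
[-0.00734272  0.99559658 -0.09339451  0.00331634]
```

View pics/o4.png

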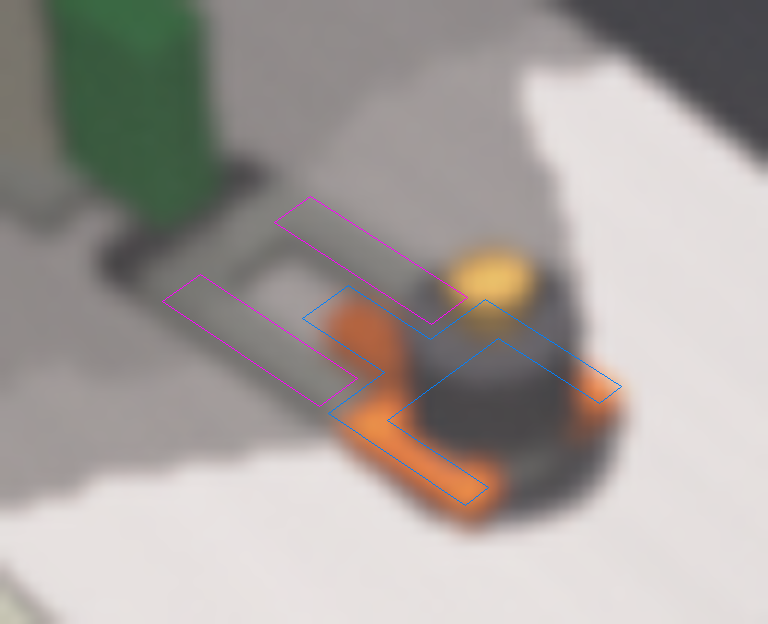

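Clip seated around the spindle: its arms wrap past the shaft at px ~(480,490) and (600,390) in the crop, with the back bar against the shaft. Retracting straight back.

Call:
{"fn": "move_arm", "kwargs": {
  "steps": [-0.02,0,-0.003,-0.001,0,0,-0.04,0,-0.003,-0.002,-0.001,0,-0.06,0,0,-0.001,0,0,-0.08,0,0,0,0,0,-0.1,0,0,0,0,0,-0.1,0,0,0,0,0,0,0,0,0,0,0]
}}

```text
t: 17.98
position: [0.4731, -0.1545, 0.0832]
ee_rot: [-0.001, 0.996, -0.093, 0.002]
ft_force: [0.3, -0.0, -1.5]
finger_gap: 0.0137
```

```bash
python3 - <<'E'
from h import *
P,M,o=chk(); print(o['ee_rot'])
p,d=arm.camera('scene'); np.savez('scene5.npz',p=p,d=d)
print(fitclip('scene',p,x0=(633,-184,-10.5)))
rows((.553,.160,.16),47,8,start=(*P[:2],.16))
E
```

```text
t 17.98 along 6.7 lat(+ytool) 3.2 z 83.2 h -10.71 pitch 0.0047 Fpush -0.3 Flat -0.0 Fz -1.5 gap 0.0137
[-8.36017393e-04  9.95632682e-01 -9.33218523e-02  2.42817632e-03]
(array([ 634.3064942 , -185.4556001 ,   -8.20230455]), np.float64(-0.12958416777750706))
P [ 0.4731 -0.1545  0.16  ] h -10.69 dist/row mm 40.6 deg/row 7.21
[0.017, -0.27, -0.0, 0.0, 0.0, -0.04, 0.051, -0.266, -0.0, 0.0, 0.0, -0.04, 0.084, -0.257, -0.0, 0.0, 0.0, -0.04, 0.115, -0.245, -0.0, 0.0, 0.0, -0.04, 0.145, -0.228, -0.0, 0.0, 0.0, -0.04, 0.172, -0.208, -0.0, 0.0, 0.0, -0.04, 0.197, -0.185, -0.0, 0.0, 0.0, -0.04, 0.219, -0.159, -0.0, 0.0, 0.0, -0.04]
```

Clip fits at (634,-185), on the spindle axis in the same camera frame. Lifting and carrying the fork back.

Call:
{"fn": "move_arm", "kwargs": {
  "steps": [0,0,-0.15,0,0,0,0,0,-0.25,0,0,0,0,0,-0.15,0,0,0,0.017,-0.27,0,0,0,-0.04,0.051,-0.266,0,0,0,-0.04,0.084,-0.257,0,0,0,-0.04,0.115,-0.245,0,0,0,-0.04,0.145,-0.228,0,0,0,-0.04,0.172,-0.208,0,0,0,-0.04,0.197,-0.185,0,0,0,-0.04,0.219,-0.159,0,0,0,-0.04,0,0,0,0,0,0]
}}

```text
t: 19.52
position: [0.5598, 0.1711, 0.1717]
ee_rot: [0.004, 0.911, 0.413, 0.008]
ft_force: [0.7, -1.1, -2.1]
finger_gap: 0.0137
```

```bash
python3 - <<'E'
from h import *
P,M,o=pose(); print(M.round(4))
rows((.553,.160,.06),47,4)
E
```

```text
[[ 6.590e-01  7.520e-01  1.760e-02]
 [ 7.521e-01 -6.591e-01 -3.000e-04]
 [ 1.140e-02  1.340e-02 -9.998e-01]]
P [0.5598 0.1711 0.1717] h 48.78 dist/row mm 28.1 deg/row -0.44
[-0.021, 0.004, 0.186, 0.0, 0.0, 0.002, -0.021, 0.004, 0.186, 0.0, 0.0, 0.002, -0.021, 0.004, 0.186, 0.0, 0.0, 0.002, -0.021, 0.004, 0.186, 0.0, 0.0, 0.002]
```

Call:
{"fn": "move_arm", "kwargs": {
  "steps": [-0.021,0.004,0.186,0.002,-0.0015,0.002,-0.021,0.004,0.186,0.002,-0.0015,0.002,-0.021,0.004,0.186,0,0,0.002,-0.021,0.004,0.186,0,0,0.002,0,0,0,0,0,0]
}}

```text
t: 20.15
position: [0.5566, 0.158, 0.0578]
ee_rot: [0.001, 0.917, 0.399, 0.002]
ft_force: [0.1, 0.5, -1.3]
finger_gap: 0.0137
```

```bash
python3 - <<'E'
from h import *
P,M,o=pose(); print(P,M.round(4),o['ft_force'])
E
```

```text
[0.55662248 0.15802619 0.0578435 ] [[ 6.820e-01  7.314e-01  5.300e-03]
 [ 7.314e-01 -6.820e-01  1.000e-04]
 [ 3.700e-03  3.800e-03 -1.000e+00]] [ 0.08653799  0.45030219 -1.31270252]
```

Call:
{"fn": "move_arm", "kwargs": {
  "steps": [-0.015,0,0.07,0.0008,0,0,0,0,0.035,0,0,0,0,0,0.008,0,0,0]
}}

```text
t: 20.52
position: [0.5571, 0.1563, 0.0423]
ee_rot: [0.0, 0.917, 0.398, 0.004]
ft_force: [0.1, -0.2, -1.6]
finger_gap: 0.0137
```

```bash
python3 - <<'E'
from h import *
P,M,o=pose(); print(P,M.round(4)[2],o['ft_force'])
E
```

```text
[0.55714393 0.15630101 0.04234863] [ 0.0071  0.0031 -1.    ] [ 0.1483778  -0.19847008 -1.55786847]
```

Call:
{"fn": "move_arm", "kwargs": {
  "steps": [0,0,0.009,0,-0.0013,0,0,0,0.007,0,0,0,0,0,0,0,0,0]
}}

```text
t: 20.9
position: [0.5578, 0.1568, 0.0407]
ee_rot: [0.001, 0.917, 0.399, 0.003]
ft_force: [0.7, -0.6, -2.2]
finger_gap: 0.0139
```

```bash
python3 - <<'E'
from h import *
P,M,o=pose(); print(P,M.round(4)[2],o['ft_force'])
E
```

```text
[0.55778517 0.15680663 0.04069288] [ 0.0042  0.0037 -1.    ] [ 0.72428444 -0.58867967 -2.23711615]
```

Call:
{"fn": "move_arm", "kwargs": {
  "steps": [0,0,0.007,0,0,0,0,0,0.002,0,0,0]
}}

```text
t: 21.15
position: [0.558, 0.1569, 0.0401]
ee_rot: [0.001, 0.917, 0.399, 0.003]
ft_force: [-2.1, -0.1, 4.0]
finger_gap: 0.0138
```

Call:
{"fn": "move_arm", "kwargs": {
  "steps": [0,0,0,0,0,0,0,0,0,0,0,0,0,0,0,0,0,0,0,0,0,0,0,0,0,0,0,0,0,0,0,0,0,0,0,0,0,0,0,0,0,0,0,0,0,0,0,0],
  "hand": -1
}}

```text
t: 22.15
position: [0.5586, 0.157, 0.0402]
ee_rot: [0.001, 0.917, 0.399, 0.004]
ft_force: [0.6, 0.2, -0.3]
finger_gap: 0.089
```

Call:
{"fn": "move_arm", "kwargs": {
  "steps": [0,0,0,0,0,0,0,0,0,0,0,0,0,0,0,0,0,0]
}}

```text
t: 22.52
position: [0.5586, 0.157, 0.0402]
ee_rot: [0.001, 0.917, 0.399, 0.004]
ft_force: [0.4, 0.8, 0.6]
finger_gap: 0.0915
```

Raise straight up, then move aside for a clear final look.

Call:
{"fn": "move_arm", "kwargs": {
  "steps": [0,0,-0.1,0,0,0,0,0,-0.35,0,0,0,0,0,-0.4,0,0,0,0,0,-0.4,0,0,0,-0.35,0,-0.1,0,0,0,-0.35,0,0,0,0,0,-0.35,0,0,0,0,0,0,0,0,0,0,0]
}}

```text
t: 23.52
position: [0.4476, 0.0369, 0.2548]
ee_rot: [0.0, 0.918, 0.397, 0.007]
ft_force: [1.4, 1.2, -0.5]
finger_gap: 0.0919
```

```bash
python3 - <<'E'
from h import *
P,M,o=pose(); print(P,o['ft_force'],o['t'])
C=[]
for n,a in(('scene',(.60,-.0,.05)),('top',(.59,.0,.05))):
    p,d=arm.camera(n); u,v=proj(n,a)[0].astype(int)
    print(n,fitclip(n,p,x0=(632,-183,-10.5)))
    C.append(cv2.resize(p[v-90:v+90,max(u-120,0):u+120],(400,300),interpolation=2))
    g=cv2.inRange(cv2.cvtColor(p,cv2.COLOR_BGR2HSV),(45,100,40),(85,255,255)); y,x=np.nonzero(g); Q=unproj(n,np.c_[x,y],d[y,x]); print('fin',len(x),np.median(Q,0).round(3),Q[:,2].max().round(3))
    for t in('beaker','amber_bottle','jar'): print(t,[(np.round(r['point'],3).tolist(),round(r['confidence'],2)) for r in arm.search_frame(n,t)][:1])
cv2.imwrite('pics/f.png',np.hstack(C))
E
```

```text
[0.44757592 0.03694127 0.2548296 ] [ 1.38613888  1.23209513 -0.45244051] 23.525
scene (array([ 634.29544816, -185.44445589,   -8.05482809]), np.float64(-0.1292997632283368))
fin 339 [0.564 0.154 0.035] 0.628
beaker [([0.495, 0.407, 0.054], 0.74)]
amber_bottle [([0.572, -0.449, 0.061], 0.62)]
jar [([0.769, -0.033, 0.051], 0.56)]
top (array([ 631.40327157, -182.12915486,  -10.1215227 ]), np.float64(-0.20789005023429152))
fin 5 [0.574 0.179 0.049] 0.051
beaker [([0.486, 0.442, 0.042], 0.58)]
amber_bottle [([0.544, -0.427, 0.067], 0.86)]
jar [([0.753, -0.012, 0.073], 0.87)]
```

View pics/f.png

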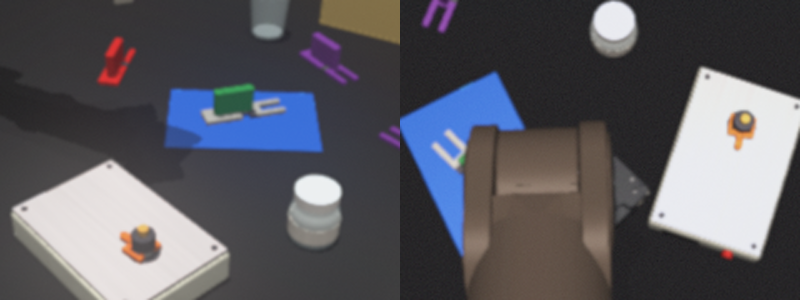

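The fork lies flat on the mat (left px ~(240,105)), the clip is around the spindle in both views, and the other objects are undisturbed. The top view puts the clip seat at (631.4,-182.1), against a spindle axis of about (629–631,-182). Handing in.

```bash
python3 -c "
from plant import arm
print(arm.sign_off())"
```

```text
the job is handed in; nothing more can be done
None
```

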